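# Pack two chopping boards in the rack and close the end stop

## Task

Take the two small chopping boards out of the drying stand and stand both upright on their long edges in the rack, between its fixed wall and the sliding end stop, the blue one next to the fixed wall and the red one next to the end stop. Then push the end stop up so that both boards are packed snugly against the fixed wall with no gaps, and let go; leave the other things on the table where they are.

Things in the scene. Friction and masses are not known exactly. Their poses are not given: they have to be found in the camera images.
- blue_board_mid (a point): Centre of the blue chopping board, a rigid plastic slab 18 mm thick (its y axis), 140 mm wide (x) and 110 mm high (z, towards the edge that is up in the drying stand), about 0.24 kg. At the start it leans in the drying stand, its upper edge towards the right (the robot's right, where the rack is), its z axis 35 degrees from vertical; its upper 48 mm is free on both faces.
- red_board_mid (a point): Centre of the red chopping board; same size, mass and axes as the blue one, leaning at the same angle in the other place of the drying stand. Which board is in the left and which in the right place varies; the two are parallel, 95 mm apart along the stand's y axis.
- drying_stand: Fixed drying stand, grey base 132 (x) x 225 (y) mm with two white inclined open V cradles, one beside the other along its y axis (which points about to the robot's left), about 80 mm high. Each has a 28 mm deep seat under the board's lower edge and a back plate on the right of its lower 62 mm; a board can be lifted straight up out of it. Origin on the table near the middle.
- rack: Fixed board rack: grey base 255 (x) x 190 (y) x 10 mm thick; boards stand on it, 10 mm above the table. Origin: centre of its underside; x points away from the robot, from end stop to fixed wall. Steel wall 10 mm thick, 176 mm wide, top 70 mm above the table, inner face at x = +110 mm. Side rails leave 160 mm clear for the 140 mm wide boards; their tops are 20 mm above the table.
- wall_face (a point): Point on the inner face of the fixed wall, mid width, 40 mm above the table (rack frame x = +110 mm, y = 0). Axes as the rack.
- end_stop (a joint): Slide of the white end stop along the rack's x axis, m. 0 = farthest from the wall, grows as the stop is pushed towards the wall; the clear space between the stop's and the wall's faces is 140 mm minus this value. Starts between 0 and 0.03. Friction of about 2.5 N, no spring: it stays where it is left.
- stop_push (a point): Point on the robot-side face of the white sliding end stop, mid width, 50 mm above the table: push here along the rack's +x. The stop is a plate 10 mm thick, 156 mm wide, top 67 mm above the table; its board-side face is 10.5 mm further along x than this point. Its gussets lie 74 mm to either side, so the middle is free. Axes as the rack.
- shaker: Bystander: steel flour shaker, 72 mm across, 88 mm high, standing on the table. Origin under its centre. Leave alone.
- kitchen_timer: Bystander: flat kitchen timer 74 x 64 x 18 mm lying on the table. Origin under its centre. Leave alone.
- blue_tub: Bystander: small white tub with blue lid, 73 mm across, 47 mm high. Origin under its centre. Leave alone.

How it is judged:
On the way, in this order (a step that is already met when the one before it is completed fails the run):
1. one of the boards stands in the rack, let go (((x of blue_board_mid in the frame of rack between -0.02 and 0.105 m and y of blue_board_mid in the frame of rack between -0.02 and 0.02 m and height (world z) of blue_board_mid between 0.058 and 0.085 m and angle between blue_board_mid's own z axis and vertical below 0.35 rad and contact force between the fingers and blue_board below 0.1 N) or (x of red_board_mid in the frame of rack between -0.02 and 0.105 m and y of red_board_mid in the frame of rack between -0.02 and 0.02 m and height (world z) of red_board_mid between 0.058 and 0.085 m and angle between red_board_mid's own z axis and vertical below 0.35 rad and contact force between the fingers and red_board below 0.1 N))), for 0.2 s.
2. both boards stand in the rack between wall and end stop, let go (x of blue_board_mid in the frame of rack between -0.02 and 0.105 m and y of blue_board_mid in the frame of rack between -0.02 and 0.02 m and height (world z) of blue_board_mid between 0.058 and 0.085 m and angle between each of blue_board_mid, red_board_mid's own z axis and vertical below 0.35 rad and contact force between the fingers and blue_board below 0.1 N and x of red_board_mid in the frame of rack between -0.02 and 0.105 m and y of red_board_mid in the frame of rack between -0.02 and 0.02 m and height (world z) of red_board_mid between 0.058 and 0.085 m and contact force between the fingers and red_board below 0.1 N), for 0.2 s.
At the end, for the whole second after the job is handed in: Both boards stand upright (within about 4.5 degrees) on their long edges on the rack's base, within 20 mm of its middle line, blue against the fixed wall and red against the end stop, the stop pushed up so that all gaps between wall, boards and stop together are under 3.5 mm; boards at rest (x of blue_board_mid in the frame of rack between -0.02 and 0.105 m and y of blue_board_mid in the frame of rack between -0.02 and 0.02 m and height (world z) of blue_board_mid between 0.058 and 0.07 m and angle between each of blue_board_mid, red_board_mid's own z axis and vertical below 0.08 rad and contact force between the fingers and blue_board below 0.1 N and x of red_board_mid in the frame of rack between -0.02 and 0.105 m and y of red_board_mid in the frame of rack between -0.02 and 0.02 m and height (world z) of red_board_mid between 0.058 and 0.07 m and contact force between the fingers and red_board below 0.1 N and value of joint end_stop above 0.1005 m and x of blue_board_mid in the frame of rack above 0.097 m and x of red_board_mid in the frame of rack between 0.078 and 0.088 m and linear speed of each of blue_board, red_board below 0.02 m/s); the robot touches nothing.
It fails at once if the flour shaker is moved by more than 30 mm (distance of shaker from where it was at the start of the episode above 0.03 m).
It fails at once if the kitchen timer is moved by more than 30 mm (distance of kitchen_timer from where it was at the start of the episode above 0.03 m).
It fails at once if the blue-lidded tub is moved by more than 30 mm (distance of blue_tub from where it was at the start of the episode above 0.03 m).
It also fails if it takes over 72 s, if anything falls off the work surface, if the arm or the gripper's body presses on something with over 40 N, if the wrist force passes 120 N, or if a joint passes its speed limit or range.

## Robot

A 6-joint arm with a two-finger parallel gripper is mounted at the origin on a cart in front of the work surface, level with it; the furniture and walls round the work are solid. World frame = base frame: x ahead of the robot, y to its left, z up, the work surface at z = 0. Lengths are in m, angles in rad, forces in N, time in s.
With the tool pointing down it reaches from about 0.35 to 0.975 m from the base axis. Payload 4.9 kg.
Tool frame: the origin (TCP) lies midway between the tips of the shut fingers; the grasp point (between the pads) lies manip.hold_point_z behind it (manip.hold_point_z is the distance from the TCP to the grasp point, in m); z points along the fingers, y is the line along which they close (so a half turn about z gives the same grasp; the last joint's range is limited). The gripper opens to 85 mm and grips with 20 to 120 N. Pads are 22 mm wide; open, the fingers measure 114 mm over their backs; the gripper's body (76 mm by 85 mm) begins 54 mm behind the grasp point. The pads swing forward as they close: fully open they stand 13 mm farther back than shut.
Start: joints at [-1.376, 0.053, 1.613, -0, 1.476, -0.119], TCP at [0.193, -0.594, 0.209] pointing down, gripper open.
Joint ranges: [-3.01, 3.01], [-1.01, 2.22], [0.06, 2.58], [-1.02, 4.17], [0.09, 2.62], [-3.14, 3.14]. Speed limits (rad/s): [2.57, 2.57, 3.14, 3.14, 3.14, 3.14].

## Interface

Orientations are given as a unit quaternion [x, y, z, w].
In Python, from station import manip gives the robot as it stands. The module is installed in compiled form; this text tells all that it offers.
- The arm moves only by the shell command python3 -m creep 'ROWS' [FORCE]. ROWS is JSON, a list of rows, each an object of numbers: "ax", "ay", "az": the turn, a rotation vector about the tool's x, y, z in rad; "dx", "dy", "dz": the shift along the tool's x, y, z in mm; "gripper": the finger opening in mm, from 0 to 85.4. A call has 1 to 12 rows; each row shifts and turns the commanded pose from where the row before left it, along the tool's axes as they then stand; what a row does not reach is not made up. A row lasts 1/8 s, in which the tool goes at most 62.5 mm and 10.7 degrees, less where a joint would pass 70% of its speed; a pose out of reach is approached as far as the arm can. A call with a gripper value outside its range is refused whole. The fingers move at their own pace and stop on an object; FORCE is the grip in N (left out, the last holds). Time passes only in rows, so rows that do not move let the fingers close. It gives the time, the measured TCP pose, the force, the opening and the grip force at its end, in the units of the state.
- manip.get_obs(): the state, without advancing time (a new reading comes with each control period).
- manip.snapshot(name): name is "scene" or "top" or "wrist"; returns the picture (480x640x3 uint8, blue, green, red); there is no depth.
- manip.camera_info(name): a dict with "intrinsics" (3x3 intrinsics, pixels), "rvec" (rotation vector, rad) and "tvec" (3), from world to camera coordinates, as OpenCV has them; the wrist camera has in their place "hand_eye" (4x4, takes a point from camera to tool coordinates, whose origin is the TCP and whose axes are the flange's). Camera axes: x right, y down, z forward; pixel columns grow to the right and rows downward; lengths in m; the calibration is good to about 2 mm. A picture is of the moment at which its call begins: read the wrist's pose just before it. camera_info takes no time and is no camera call.
- manip.sign_off(): hands the job in; it is judged then, once.
The state is a dict: "t": time; "joints": joint angles; "dq": joint speeds; "effort": joint torques, N m; "position": TCP position; "orientation": TCP orientation; "wrist_force": force on the tool from outside, world axes, zero at the start; "torque": the same for the moment, N m; "finger_gap": finger opening in m; "grip_force": force on a finger pad.
Only numpy, scipy, OpenCV 4.12 (cv2) and the standard library are available. Lean on these libraries where they do the work, as an engineer would, in place of code of your own. Each camera call takes 0.05 s, during which the arm holds its last target. There are 200 camera calls.

## Working session

There is one attempt and no reset: what is moved stays moved. The work goes in short steps, Python scripts to look and compute and a shell command to move; the robot and the scene stay as the last step left them, time stands still between calls to the robot, and variables do not carry over. Pictures are saved under pics/ and viewed, at most 10 in all, crops included, and the job is handed in when it is done.

```bash
mkdir -p pics; python3 - <<'E'
from station import manip
import cv2
o=manip.get_obs(); print(o['t'],o['position'],o['orientation'],o['finger_gap'],manip.hold_point_z)
for n in('scene','top'):
    cv2.imwrite(f'pics/{n}0.png',manip.snapshot(n)); c=manip.camera_info(n); print(n,c)
print(manip.camera_info('wrist'))
E
```

```text
0.0 [ 0.19279078 -0.59382019  0.20767712] [ 9.87714167e-01  1.56267973e-01 -3.48796110e-05 -1.02160254e-03] 0.08553593245805474 0.0187
scene {'intrinsics': array([[452.28807263,   0.        , 313.87190004],
       [  0.        , 452.28807263, 231.13484896],
       [  0.        ,   0.        ,   1.        ]]), 'rvec': array([ 0.83954057, -2.4940105 ,  1.12965028]), 'tvec': array([0.44169096, 0.26580389, 0.82289542])}
top {'intrinsics': array([[441.95754934,   0.        , 310.90470232],
       [  0.        , 441.95754934, 241.50612998],
       [  0.        ,   0.        ,   1.        ]]), 'rvec': array([ 2.19210635, -2.19158186,  0.12408508]), 'tvec': array([0.0107593 , 0.55813908, 1.10494313])}
{'intrinsics': array([[353.191298  ,   0.        , 320.90756209],
       [  0.        , 353.191298  , 241.6418462 ],
       [  0.        ,   0.        ,   1.        ]]), 'hand_eye': array([[ 5.24467807e-04, -9.54726512e-01, -2.97484473e-01,
         7.54202437e-02],
       [ 9.99999407e-01,  2.16824738e-04,  1.06714535e-03,
         7.07328425e-04],
       [-9.54329963e-04, -2.97484856e-01,  9.54726060e-01,
        -1.65168693e-01],
       [ 0.00000000e+00,  0.00000000e+00,  0.00000000e+00,
         1.00000000e+00]])}
```

View pics/top0.png

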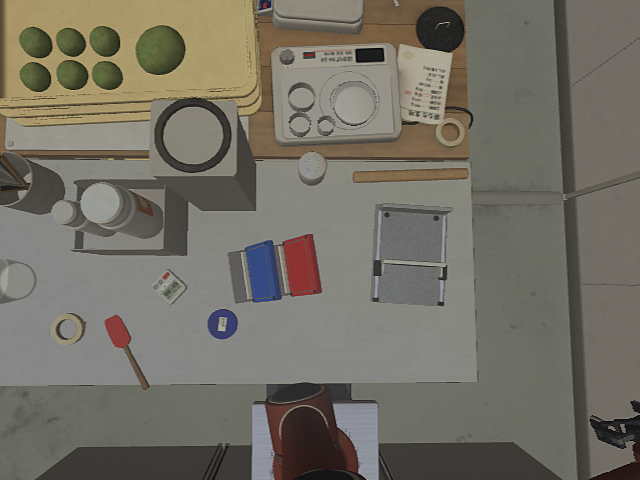

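View pics/scene0.png

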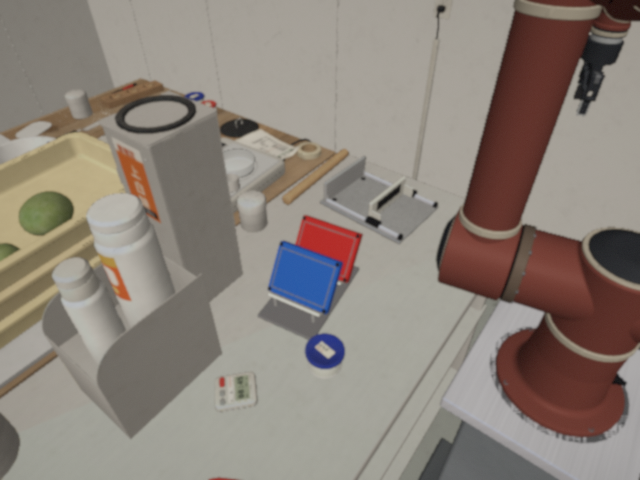

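```bash
python3 - <<'E'
import cv2,numpy as np
im=cv2.imread('pics/top0.png')
a=cv2.resize(im[215:315,220:332],None,fx=3.5,fy=5.9,interpolation=cv2.INTER_CUBIC)
a=cv2.resize(im[225:310,222:330],(756//2*1,298),interpolation=cv2.INTER_CUBIC) if 0 else cv2.resize(im[225:315,222:328],None,fx=3.7,fy=3.7,interpolation=cv2.INTER_CUBIC)
b=cv2.resize(im[195:315,362:462],None,fx=3.7,fy=3.7,interpolation=cv2.INTER_CUBIC)
c=np.zeros((444,a.shape[1]+b.shape[1],3),np.uint8); c[:a.shape[0],:a.shape[1]]=a; c[:b.shape[0],a.shape[1]:]=b
print(a.shape,b.shape); cv2.imwrite('pics/crop1.png',c)
E
```

```text
(333, 392, 3) (444, 370, 3)
```

View pics/crop1.png

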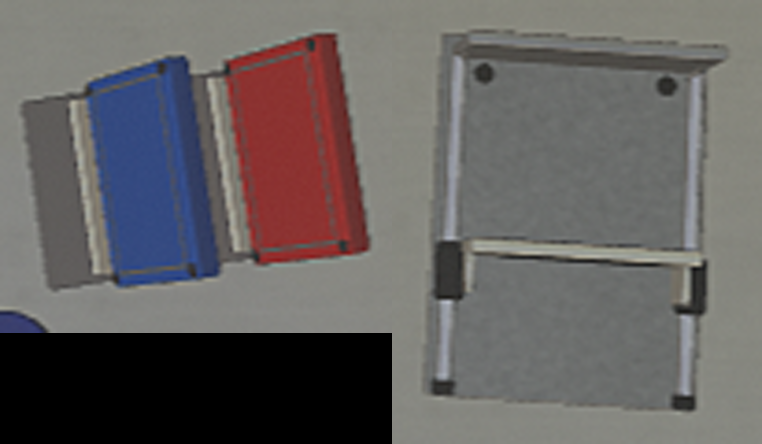

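```bash
cat > h.py <<'E'
import numpy as np,cv2
from scipy.optimize import least_squares
from scipy.spatial.transform import Rotation as R
from station import manip
def proj(n,P,obs=None):
    c=manip.camera_info(n)
    if n!='wrist':
        return cv2.projectPoints(np.float64(P),c['rvec'],c['tvec'],c['intrinsics'],None)[0][:,0]
    o=obs; H=np.array(c['hand_eye']); T=np.eye(4); T[:3,:3]=R.from_quat(o['orientation']).as_matrix(); T[:3,3]=o['position']
    M=np.linalg.inv(T@H); q=np.float64(P)@M[:3,:3].T+M[:3,3]; q=q@np.array(c['intrinsics']).T
    return q[:,:2]/q[:,2:]
def boardR(yaw):  # stand yaw; z axis leans to -y by 35deg
    return R.from_euler('z',yaw)*R.from_euler('x',np.radians(35))
def boards(p):   # left centre xyz, yaw -> left, right corner points: top-left face, top-right face
    x,y,z,yaw=p; r=boardR(yaw); out=[]
    for k in (0,1):
        c=np.array([x,y,z])-k*.095*R.from_euler('z',yaw).apply([0,1,0])
        out+= [c+r.apply([sx*.07,sy*.009,.055]) for sy in(1,-1) for sx in(1,-1)]
    return np.array(out)
def rk(p,L): return R.from_euler('z',p[2]).apply(np.float64(L))+[p[0],p[1],0]
def go(pt,Rt,obs=None):
    """shift needed (tool axes of current / after-turn), turn rotvec, in tool frame"""
    o=obs or manip.get_obs(); Rc=R.from_quat(o['orientation']); d=np.float64(pt)-o['position']
    print('turn',np.round((Rc.inv()*Rt).as_rotvec(),4),'shift_mm before-turn',np.round(Rc.inv().apply(d)*1e3,1),'after-turn',np.round(Rt.inv().apply(d)*1e3,1))
E
python3 - <<'E'
from h import *
A=lambda u,v:(222+u/3.7,225+v/3.7)
B=lambda u,v:(362+(u-392)/3.7,195+v/3.7)
bp=np.array([A(168,60),A(200,278),A(187,57),A(218,274),A(313,38),A(346,257),A(334,35),A(369,249)])
f=least_squares(lambda p:(proj('top',boards(p))-bp).ravel(),[.5,.1,.08,0]);print(f.x,np.round(f.fun.reshape(-1,2),1).tolist())
L=[[.11,.088,.07],[.11,-.088,.07],[-.1275,.095,.01],[-.1275,-.095,.01]]
rp=np.array([B(466,46),B(727,57),B(427,394),B(692,410)])
g=least_squares(lambda p:(proj('top',rk(p,L))-rp).ravel(),[.6,-.3,0]);print(g.x,np.round(g.fun.reshape(-1,2),1).tolist())
for s in(0,.015,.03): print(s,[(round((u-362)*3.7+392),round((v-195)*3.7)) for u,v in proj('top',rk(g.x,[[s-.03,.078,.067],[s-.03,-.078,.067]]))])
E
```

```text
[0.47908147 0.13090301 0.05511012 0.15240708] [[-0.7, -0.1], [-0.7, 0.0], [0.6, 0.2], [0.9, -0.1], [-0.1, -0.1], [0.0, -0.6], [0.2, 0.2], [-0.2, 0.5]]
[ 0.52626744 -0.24508476 -0.05787967] [[-0.1, -0.8], [-0.2, 0.5], [-0.7, 0.3], [1.1, 0.1]]
0 [(471, 253), (703, 267)]
0.015 [(472, 230), (704, 244)]
0.03 [(473, 208), (705, 222)]
```

```bash
python3 - <<'E'
from h import *
yaw=.152; b=boardR(yaw); Rt=b*R.from_euler('x',np.pi)
pt=np.array([.479,.131,.065])+b.apply([0,0,.0143+.14]); print(pt)
Rdown=R.from_euler('z',yaw)*R.from_euler('x',np.pi)
o=manip.get_obs(); go(pt,Rdown); o2=dict(o); o2['orientation']=Rdown.as_quat(); go(pt,Rt,o2)
E
```

```text
[0.49240069 0.04351757 0.19139516]
turn [-1.800e-03 -1.000e-04  1.618e-01] shift_mm before-turn [ 481.7 -513.8   17.4] after-turn [ 392.6 -584.7   16.4]
turn [ 0.6109 -0.     -0.    ] shift_mm before-turn [ 392.6 -584.7   16.4] after-turn [ 392.6 -469.5  348.8]
```

```bash
python3 -m creep '[{"dz":-40,"az":0.081},{"dz":-40,"az":0.081},{"dx":28,"dy":-42,"dz":-3},{"dx":28,"dy":-42,"dz":-3},{"dx":28,"dy":-42},{"dx":28,"dy":-42},{"dx":28,"dy":-42},{"dx":28,"dy":-42},{"dx":28,"dy":-42},{"dx":28,"dy":-42},{"dx":28,"dy":-42},{"dx":28,"dy":-42}]'
python3 -m creep '[{"dx":28,"dy":-42},{"dx":28,"dy":-42},{"dx":28,"dy":-42},{"dx":28,"dy":-39},{"ax":0.153,"dz":20},{"ax":0.153,"dz":20},{"ax":0.153,"dz":10},{"ax":0.152,"dz":10},{}]'
python3 - <<'E'
from h import *
yaw=.152; b=boardR(yaw); Rt=b*R.from_euler('x',np.pi)
pt=np.array([.479,.131,.065])+b.apply([0,0,.0143+.14]); o=manip.get_obs();print(o['t'],o['position']);go(pt,Rt)
E
```

```text
0.1 [ 0.19281059 -0.59389123  0.20779416]
turn [0.6077 0.0493 0.1567] shift_mm before-turn [ 481.7 -513.8   17.4] after-turn [ 392.6 -469.5  348.8]schema error: expected keys ax, ay, az, dx, dy, dz, gripper
schema error: expected keys ax, ay, az, dx, dy, dz, gripper
```

```bash
python3 -m creep '[{"ax":0,"ay":0,"az":0.081,"dx":0,"dy":0,"dz":-40,"gripper":85},{"ax":0,"ay":0,"az":0.081,"dx":0,"dy":0,"dz":-40,"gripper":85},{"ax":0,"ay":0,"az":0,"dx":35,"dy":-50,"dz":0,"gripper":85},{"ax":0,"ay":0,"az":0,"dx":35,"dy":-50,"dz":0,"gripper":85},{"ax":0,"ay":0,"az":0,"dx":35,"dy":-50,"dz":0,"gripper":85},{"ax":0,"ay":0,"az":0,"dx":35,"dy":-50,"dz":0,"gripper":85},{"ax":0,"ay":0,"az":0,"dx":35,"dy":-50,"dz":0,"gripper":85},{"ax":0,"ay":0,"az":0,"dx":35,"dy":-50,"dz":0,"gripper":85},{"ax":0,"ay":0,"az":0,"dx":35,"dy":-50,"dz":0,"gripper":85},{"ax":0,"ay":0,"az":0,"dx":35,"dy":-50,"dz":0,"gripper":85},{"ax":0,"ay":0,"az":0,"dx":35,"dy":-50,"dz":0,"gripper":85},{"ax":0,"ay":0,"az":0,"dx":35,"dy":-50,"dz":0,"gripper":85}]'
python3 - <<'E'
from h import *
yaw=.152; b=boardR(yaw); Rt=b*R.from_euler('x',np.pi)
pt=np.array([.479,.131,.065])+b.apply([0,0,.0143+.14]); o=manip.get_obs();print(o['t'],o['position'],o['joints']);go(pt,Rt)
E
```

```text
t: 1.6
position: [0.4636, -0.0453, 0.2886]
orientation: [0.997, 0.076, 0.0, 0.0]
wrist_force: [1.2, 0.1, -0.8]
finger_gap: 0.0851
grip_force: 0.0
1.6 [ 0.46361236 -0.0452751   0.28862577] [-2.57198591e-01 -3.74443629e-01  1.86146459e+00 -1.85135446e-04
  1.65434618e+00  1.16174767e+00]
turn [ 6.111e-01 -2.000e-04 -1.000e-04] shift_mm before-turn [ 41.9 -83.4  97.2] after-turn [ 41.9 -12.6 127.5]
```

```bash
python3 -m creep '[{"ax":0.153,"ay":0,"az":0,"dx":10,"dy":-18,"dz":10,"gripper":85},{"ax":0.153,"ay":0,"az":0,"dx":10,"dy":-10,"dz":10,"gripper":85},{"ax":0.153,"ay":0,"az":0,"dx":10,"dy":-5,"dz":20,"gripper":85},{"ax":0.152,"ay":0,"az":0,"dx":10,"dy":0,"dz":20,"gripper":85},{"ax":0,"ay":0,"az":0,"dx":0,"dy":0,"dz":20,"gripper":85},{"ax":0,"ay":0,"az":0,"dx":0,"dy":0,"dz":0,"gripper":85},{"ax":0,"ay":0,"az":0,"dx":0,"dy":0,"dz":0,"gripper":85}]'
python3 - <<'E'
from h import *
yaw=.152; b=boardR(yaw); Rt=b*R.from_euler('x',np.pi)
pt=np.array([.479,.131,.065])+b.apply([0,0,.0143+.14]); o=manip.get_obs();im=manip.snapshot('wrist');print(o['t'],o['position'],o['joints']);go(pt,Rt)
cv2.imwrite('pics/w1.png',im); import pickle; pickle.dump(o,open('w1.pkl','wb'))
for z in (.055,.07): print(np.round(proj('wrist',boards([.479,.131,z,.152]),o)).tolist())
E
```

```text
t: 2.48
position: [0.4939, 0.019, 0.2201]
orientation: [0.951, 0.073, -0.022, -0.299]
wrist_force: [0.7, -0.4, 0.1]
finger_gap: 0.0849
grip_force: 0.0
2.475 [0.49390936 0.01903126 0.2201254 ] [-0.42150315 -0.11735927  1.85164208  0.51017868  1.74329057  0.99779309]
turn [ 0.0023 -0.0018  0.0024] shift_mm before-turn [ 2.  -3.6 37.9] after-turn [ 2.  -3.5 37.9]
[[312.0, 136.0], [312.0, 288.0], [333.0, 136.0], [331.0, 288.0], [422.0, 137.0], [407.0, 316.0], [448.0, 137.0], [429.0, 316.0]]
[[301.0, 136.0], [303.0, 294.0], [323.0, 136.0], [322.0, 294.0], [414.0, 137.0], [399.0, 324.0], [441.0, 137.0], [422.0, 324.0]]
```

View pics/w1.png

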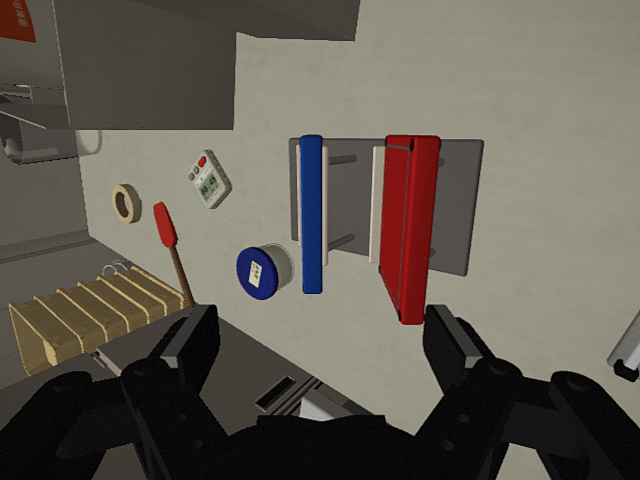

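```bash
python3 - <<'E'
from h import *
import pickle; o=pickle.load(open('w1.pkl','rb'))
A=lambda u,v:(222+u/3.7,225+v/3.7)
bp=np.array([A(168,60),A(200,278),A(187,57),A(218,274),A(313,38),A(346,257),A(334,35),A(369,249)])
wp=np.array([(301,136),(303,293),(322,136),(323,293),(413,137),(401,323),(440,137),(423,323)])
f=least_squares(lambda p:np.r_[(proj('top',boards(p))-bp).ravel()*2,(proj('wrist',boards(p),o)-wp).ravel()],[.5,.1,.08,0],loss='soft_l1');print(f.x,np.round(f.fun.reshape(-1,2),1).tolist())
yaw=f.x[3]; b=boardR(yaw); Rt=b*R.from_euler('x',np.pi)
go(f.x[:3]+b.apply([0,0,.0143]),Rt)
E
```

```text
[0.47854013 0.13141892 0.06863567 0.15690208] [[-3.0, -0.7], [-2.1, 1.0], [-0.2, -0.3], [1.1, 0.7], [-0.8, -1.4], [0.3, -0.8], [0.0, -0.8], [-0.1, 1.2], [-0.0, 0.2], [0.6, 0.2], [1.1, 0.2], [-0.1, 0.2], [0.5, -0.1], [-1.2, 0.2], [0.4, -0.2], [-0.2, 0.2]]
turn [ 0.0023 -0.0046 -0.0016] shift_mm before-turn [  1.4  -6.4 175.2] after-turn [  2.2  -6.  175.2]
```

```bash
python3 -m creep '[{"ax":0,"ay":0,"az":0,"dx":2,"dy":-6,"dz":20,"gripper":50},{"ax":0,"ay":0,"az":0,"dx":0,"dy":0,"dz":30,"gripper":50},{"ax":0,"ay":0,"az":0,"dx":0,"dy":0,"dz":30,"gripper":50},{"ax":0,"ay":0,"az":0,"dx":0,"dy":0,"dz":30,"gripper":50},{"ax":0,"ay":0,"az":0,"dx":0,"dy":0,"dz":20,"gripper":50},{"ax":0,"ay":0,"az":0,"dx":0,"dy":0,"dz":20,"gripper":50},{"ax":0,"ay":0,"az":0,"dx":0,"dy":0,"dz":15,"gripper":50},{"ax":0,"ay":0,"az":0,"dx":0,"dy":0,"dz":10,"gripper":50},{"ax":0,"ay":0,"az":0,"dx":0,"dy":0,"dz":0,"gripper":50},{"ax":0,"ay":0,"az":0,"dx":0,"dy":0,"dz":0,"gripper":50}]'
python3 - <<'E'
from h import *
p=np.array([0.4785,0.1314,0.0686]);b=boardR(.1569); go(p+b.apply([0,0,.0143]),b*R.from_euler('x',np.pi))
o=manip.get_obs();cv2.imwrite('pics/w2.png',manip.snapshot('wrist'))
E
```

```text
t: 3.78
position: [0.4804, 0.1227, 0.0793]
orientation: [0.951, 0.072, -0.022, -0.3]
wrist_force: [0.6, -0.5, 1.3]
finger_gap: 0.0501
grip_force: 0.0
turn [ 0.0003 -0.004  -0.0039] shift_mm before-turn [-0.5 -1.1 -0.4] after-turn [-0.5 -1.1 -0.4]
```

View pics/w2.png

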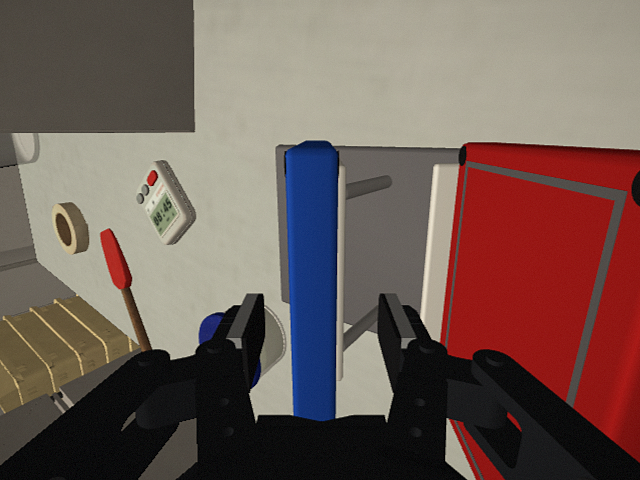

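```bash
python3 -m creep '[{"ax":0,"ay":0,"az":0,"dx":0,"dy":-2,"dz":0,"gripper":50},{"ax":0,"ay":0,"az":0,"dx":0,"dy":0,"dz":0,"gripper":10},{"ax":0,"ay":0,"az":0,"dx":0,"dy":0,"dz":0,"gripper":10},{"ax":0,"ay":0,"az":0,"dx":0,"dy":0,"dz":0,"gripper":10},{"ax":0,"ay":0,"az":0,"dx":0,"dy":0,"dz":0,"gripper":10},{"ax":0,"ay":0,"az":0,"dx":0,"dy":0,"dz":0,"gripper":10},{"ax":0,"ay":0,"az":0,"dx":0,"dy":0,"dz":0,"gripper":10}]' 60
```

```text
t: 4.7
position: [0.4797, 0.1249, 0.0806]
orientation: [0.951, 0.073, -0.023, -0.3]
wrist_force: [0.0, 2.2, 4.7]
finger_gap: 0.0168
grip_force: 59.9
```

```bash
python3 -m creep '[{"ax":0,"ay":0,"az":0,"dx":0,"dy":-8,"dz":-12,"gripper":10},{"ax":0,"ay":0,"az":0,"dx":0,"dy":-14,"dz":-20,"gripper":10},{"ax":0,"ay":0,"az":0,"dx":0,"dy":-14,"dz":-20,"gripper":10},{"ax":0,"ay":0,"az":0,"dx":0,"dy":-17,"dz":-25,"gripper":10},{"ax":0,"ay":0,"az":0,"dx":0,"dy":-17,"dz":-25,"gripper":10},{"ax":0,"ay":0,"az":0,"dx":0,"dy":-17,"dz":-25,"gripper":10},{"ax":0,"ay":0,"az":0,"dx":0,"dy":-17,"dz":-25,"gripper":10},{"ax":-0.153,"ay":0,"az":0,"dx":0,"dy":0,"dz":0,"gripper":10},{"ax":-0.153,"ay":0,"az":0,"dx":0,"dy":0,"dz":0,"gripper":10},{"ax":-0.153,"ay":0,"az":0,"dx":0,"dy":0,"dz":0,"gripper":10},{"ax":-0.152,"ay":0,"az":0,"dx":0,"dy":0,"dz":0,"gripper":10},{"ax":0,"ay":0,"az":0,"dx":0,"dy":0,"dz":0,"gripper":10}]'
python3 - <<'E'
from h import *
g=[.5263,-.2451,-.0579]
Rt=R.from_euler('z',g[2]+np.pi/2)*R.from_euler('x',np.pi); pt=rk(g,[.08,0,0])+[0,0,.23]; print(pt); go(pt,Rt)
print(manip.get_obs()['joints'])
E
```

```text
t: 6.2
position: [0.4792, 0.1244, 0.2643]
orientation: [0.997, 0.078, 0.0, -0.0]
wrist_force: [0.8, -0.5, -2.6]
finger_gap: 0.0167
grip_force: 59.6
[ 0.60616594 -0.24972941  0.23      ]
turn [ 1.0000e-04 -5.0000e-04 -1.3575e+00] shift_mm before-turn [ 67.5 389.3  34.2] after-turn [-366.1  148.4   34.3]
[ 1.03356681e-01 -2.92155525e-01  1.83747698e+00  2.50876012e-04
  1.59591133e+00  1.51871741e+00]
```

```bash
python3 -m creep '[{"ax":0,"ay":0,"az":0,"dx":8,"dy":50,"dz":0,"gripper":10},{"ax":0,"ay":0,"az":0,"dx":8,"dy":50,"dz":0,"gripper":10},{"ax":0,"ay":0,"az":0,"dx":9,"dy":50,"dz":0,"gripper":10},{"ax":0,"ay":0,"az":0,"dx":9,"dy":50,"dz":0,"gripper":10},{"ax":0,"ay":0,"az":0,"dx":9,"dy":50,"dz":0,"gripper":10},{"ax":0,"ay":0,"az":0,"dx":9,"dy":50,"dz":0,"gripper":10},{"ax":0,"ay":0,"az":0,"dx":8,"dy":45,"dz":0,"gripper":10},{"ax":0,"ay":0,"az":0,"dx":8,"dy":44,"dz":0,"gripper":10},{"ax":0,"ay":0,"az":-0.17,"dx":0,"dy":0,"dz":0,"gripper":10},{"ax":0,"ay":0,"az":-0.17,"dx":0,"dy":0,"dz":0,"gripper":10},{"ax":0,"ay":0,"az":-0.17,"dx":0,"dy":0,"dz":0,"gripper":10},{"ax":0,"ay":0,"az":-0.17,"dx":0,"dy":0,"dz":0,"gripper":10}]'
python3 -m creep '[{"ax":0,"ay":0,"az":-0.17,"dx":0,"dy":0,"dz":0,"gripper":10},{"ax":0,"ay":0,"az":-0.17,"dx":0,"dy":0,"dz":0,"gripper":10},{"ax":0,"ay":0,"az":-0.17,"dx":0,"dy":0,"dz":0,"gripper":10},{"ax":0,"ay":0,"az":-0.168,"dx":0,"dy":0,"dz":0,"gripper":10},{"ax":0,"ay":0,"az":0,"dx":0,"dy":0,"dz":0,"gripper":10},{"ax":0,"ay":0,"az":0,"dx":0,"dy":0,"dz":0,"gripper":10}]'
python3 - <<'E'
from h import *
import pickle
g=[.5263,-.2451,-.0579]
o=manip.get_obs();im=manip.snapshot('wrist');cv2.imwrite('pics/w3.png',im);pickle.dump(o,open('w3.pkl','wb'))
Rt=R.from_euler('z',g[2]+np.pi/2)*R.from_euler('x',np.pi); pt=rk(g,[.08,0,0])+[0,0,.23]; print(pt); go(pt,Rt,o);print(o['position'],o['joints'])
L=[[.11,.088,.07],[.11,-.088,.07],[-.1275,.095,.01],[-.1275,-.095,.01],[-.02,.078,.067],[-.02,-.078,.067]]
print(proj('wrist',rk(g,L),o).round().tolist())
E
```

```text
t: 7.7
position: [0.6048, -0.2529, 0.263]
orientation: [0.914, 0.406, -0.0, -0.001]
wrist_force: [-0.1, -0.8, -1.7]
finger_gap: 0.0166
grip_force: 60.0
t: 8.45
position: [0.6053, -0.2523, 0.2636]
orientation: [0.73, 0.684, 0.0, -0.0]
wrist_force: [0.2, 0.6, -2.0]
finger_gap: 0.0172
grip_force: 60.0
[ 0.60616594 -0.24972941  0.23      ]
turn [-0.0005 -0.0009 -0.0066] shift_mm before-turn [ 2.6  0.7 33.6] after-turn [ 2.6  0.7 33.6]
[ 0.60531872 -0.2522966   0.26362795] [-5.08547209e-01  9.88574847e-02  1.47372681e+00  5.49334415e-04
  1.56983429e+00 -4.44008071e-01]
[[353.0, 114.0], [349.0, 283.0], [135.0, 111.0], [159.0, 270.0], [219.0, 126.0], [232.0, 275.0]]
```

View pics/w3.png

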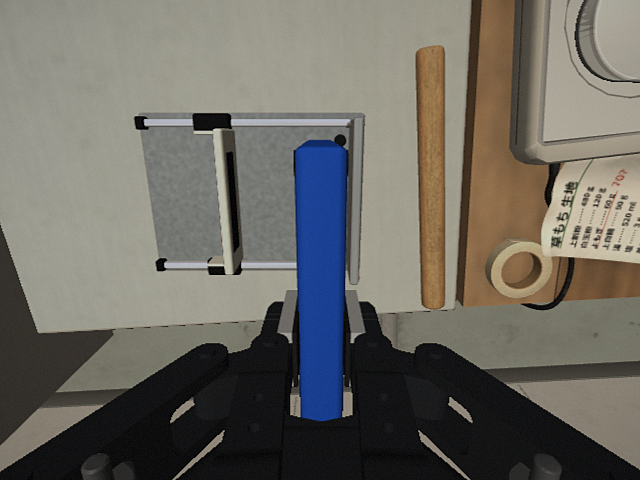

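```bash
python3 - <<'E'
from h import *
import pickle
o=pickle.load(open('w3.pkl','rb')); Rc=R.from_quat(o['orientation'])
for dx in (-.005,0,.005):
  print(dx,proj('wrist',Rc.apply([[.07+dx,.009,-.0407],[.07+dx,-.009,-.0407],[-.04,.009,-.0407],[-.04,-.009,-.0407]])+o['position'],o).round(1).tolist())
g=[.5263,-.2451,-.0579]
Rt=R.from_euler('z',g[2]+np.pi/2)*R.from_euler('x',np.pi); pt=rk(g,[.094,0,0])+[0,0,.0793]; go(pt,Rt)
E
```

```text
-0.005 [[348.0, 162.3], [295.8, 162.2], [342.3, 409.5], [300.8, 409.5]]
0 [[348.3, 147.3], [295.5, 147.2], [342.3, 409.5], [300.8, 409.5]]
0.005 [[348.7, 131.9], [295.2, 131.9], [342.3, 409.5], [300.8, 409.5]]
turn [-0.0004 -0.0006 -0.0058] shift_mm before-turn [  2.4  14.6 184.5] after-turn [  2.4  14.6 184.5]
```

```bash
python3 -m creep '[{"ax":0,"ay":0,"az":-0.006,"dx":2,"dy":14,"dz":20,"gripper":10},{"ax":0,"ay":0,"az":0,"dx":0,"dy":0,"dz":30,"gripper":10},{"ax":0,"ay":0,"az":0,"dx":0,"dy":0,"dz":30,"gripper":10},{"ax":0,"ay":0,"az":0,"dx":0,"dy":0,"dz":30,"gripper":10},{"ax":0,"ay":0,"az":0,"dx":0,"dy":0,"dz":30,"gripper":10},{"ax":0,"ay":0,"az":0,"dx":0,"dy":0,"dz":20,"gripper":10},{"ax":0,"ay":0,"az":0,"dx":0,"dy":0,"dz":15,"gripper":10},{"ax":0,"ay":0,"az":0,"dx":0,"dy":0,"dz":0,"gripper":10},{"ax":0,"ay":0,"az":0,"dx":0,"dy":0,"dz":0,"gripper":10}]'
python3 -m creep '[{"ax":0,"ay":0,"az":0,"dx":0,"dy":0,"dz":4,"gripper":10},{"ax":0,"ay":0,"az":0,"dx":0,"dy":0,"dz":3,"gripper":10},{"ax":0,"ay":0,"az":0,"dx":0,"dy":0,"dz":0,"gripper":10}]'
```

```text
t: 9.62
position: [0.6208, -0.2509, 0.0905]
orientation: [0.726, 0.687, 0.0, 0.001]
wrist_force: [-0.3, -0.6, -1.9]
finger_gap: 0.0168
grip_force: 59.9
t: 10.0
position: [0.6197, -0.2504, 0.0818]
orientation: [0.726, 0.687, -0.0, -0.0]
wrist_force: [-0.4, -0.4, -2.4]
finger_gap: 0.0171
grip_force: 59.9
```

```bash
python3 -m creep '[{"ax":0,"ay":0,"az":0,"dx":0,"dy":0,"dz":1.5,"gripper":10},{"ax":0,"ay":0,"az":0,"dx":0,"dy":0,"dz":1,"gripper":10},{"ax":0,"ay":0,"az":0,"dx":0,"dy":0,"dz":0,"gripper":10}]'
python3 - <<'E'
from h import *
o=manip.get_obs();cv2.imwrite('pics/w4.png',manip.snapshot('wrist')); g=[.5263,-.2451,-.0579]
print(R.from_euler('z',-g[2]).apply(o['position']-[g[0],g[1],0]))
E
```

```text
t: 10.38
position: [0.6198, -0.2504, 0.0794]
orientation: [0.726, 0.687, -0.0, -0.0]
wrist_force: [-0.0, 0.8, -2.2]
finger_gap: 0.0174
grip_force: 59.9
[9.36770104e-02 9.98012022e-05 7.94369417e-02]
```

View pics/w4.png

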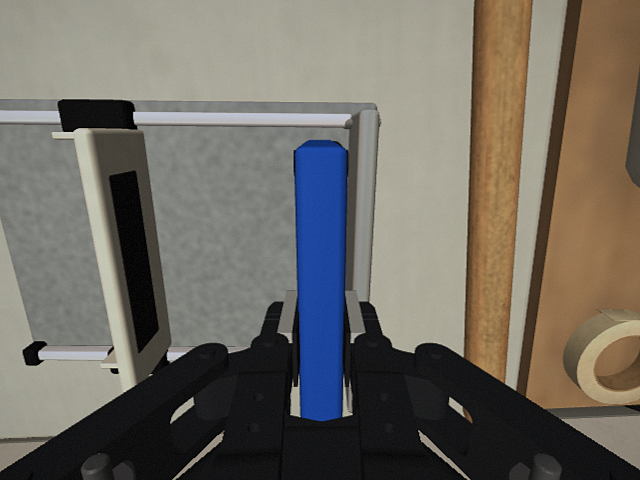

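```bash
for i in 1 2 3; do :; done; python3 -m creep '[{"ax":0,"ay":0,"az":0,"dx":0,"dy":0,"dz":1,"gripper":10},{"ax":0,"ay":0,"az":0,"dx":0,"dy":0,"dz":0.5,"gripper":10},{"ax":0,"ay":0,"az":0,"dx":0,"dy":0,"dz":0,"gripper":10}]'
python3 -m creep '[{"ax":0,"ay":0,"az":0,"dx":0,"dy":0,"dz":1,"gripper":10},{"ax":0,"ay":0,"az":0,"dx":0,"dy":0,"dz":0.5,"gripper":10},{"ax":0,"ay":0,"az":0,"dx":0,"dy":0,"dz":0,"gripper":10}]'
```

```text
t: 10.8
position: [0.6199, -0.2504, 0.078]
orientation: [0.726, 0.687, -0.0, -0.0]
wrist_force: [-0.1, -0.2, -2.0]
finger_gap: 0.0167
grip_force: 59.9
t: 11.18
position: [0.6199, -0.2504, 0.0765]
orientation: [0.726, 0.687, -0.0, -0.0]
wrist_force: [0.5, 0.2, -1.5]
finger_gap: 0.0171
grip_force: 59.9
```

```bash
python3 -m creep '[{"ax":0,"ay":0,"az":0,"dx":0,"dy":0,"dz":1,"gripper":10},{"ax":0,"ay":0,"az":0,"dx":0,"dy":0,"dz":0.5,"gripper":10},{"ax":0,"ay":0,"az":0,"dx":0,"dy":0,"dz":0,"gripper":10}]'
```

```text
t: 11.55
position: [0.6199, -0.2505, 0.075]
orientation: [0.726, 0.687, -0.0, -0.0]
wrist_force: [-0.2, 0.1, -3.5]
finger_gap: 0.0166
grip_force: 59.9
```

```bash
python3 -m creep '[{"ax":0,"ay":0,"az":0,"dx":0,"dy":0,"dz":1,"gripper":10},{"ax":0,"ay":0,"az":0,"dx":0,"dy":0,"dz":0,"gripper":10},{"ax":0,"ay":0,"az":0,"dx":0,"dy":0,"dz":0,"gripper":10}]'
python3 -m creep '[{"ax":0,"ay":0,"az":0,"dx":0,"dy":0,"dz":1,"gripper":10},{"ax":0,"ay":0,"az":0,"dx":0,"dy":0,"dz":0,"gripper":10},{"ax":0,"ay":0,"az":0,"dx":0,"dy":0,"dz":0,"gripper":10}]'
```

```text
t: 11.92
position: [0.6199, -0.2505, 0.0741]
orientation: [0.726, 0.687, 0.0, 0.0]
wrist_force: [0.4, 0.5, -2.1]
finger_gap: 0.0171
grip_force: 59.9
t: 12.3
position: [0.62, -0.2506, 0.0733]
orientation: [0.726, 0.687, 0.0, 0.0]
wrist_force: [0.4, -0.5, -0.9]
finger_gap: 0.0168
grip_force: 60.2
```

```bash
python3 -m creep '[{"ax":0,"ay":0,"az":0,"dx":0,"dy":0,"dz":1,"gripper":10},{"ax":0,"ay":0,"az":0,"dx":0,"dy":0,"dz":0,"gripper":10},{"ax":0,"ay":0,"az":0,"dx":0,"dy":0,"dz":0,"gripper":10}]'
```

```text
t: 12.68
position: [0.6202, -0.2508, 0.0732]
orientation: [0.726, 0.687, -0.0, 0.0]
wrist_force: [-2.8, 0.4, 6.6]
finger_gap: 0.0173
grip_force: 61.1
```

```bash
python3 -m creep '[{"ax":0,"ay":0,"az":0,"dx":0,"dy":0,"dz":-1,"gripper":24},{"ax":0,"ay":0,"az":0,"dx":0,"dy":0,"dz":0,"gripper":34},{"ax":0,"ay":0,"az":0,"dx":0,"dy":0,"dz":0,"gripper":40},{"ax":0,"ay":0,"az":0,"dx":0,"dy":0,"dz":0,"gripper":40},{"ax":0,"ay":0,"az":0,"dx":0,"dy":0,"dz":0,"gripper":40}]'
python3 - <<'E'
from h import *
o=manip.get_obs();print(o['position'],o['grip_force']);a=manip.snapshot('wrist');b=manip.snapshot('scene')
c=np.zeros((480,800,3),np.uint8); c[:320,:427]=cv2.resize(a,(427,320)); c[:375,427:]=cv2.resize(b[140:265,300:424],(373,375),interpolation=cv2.INTER_CUBIC); cv2.imwrite('pics/c5.png',c)
E
```

```text
t: 13.3
position: [0.6199, -0.2505, 0.073]
orientation: [0.726, 0.687, 0.0, -0.0]
wrist_force: [-0.1, -0.8, 0.1]
finger_gap: 0.0398
grip_force: 0.0
[ 0.61992796 -0.2504523   0.07299096] 0.0
```

View pics/c5.png

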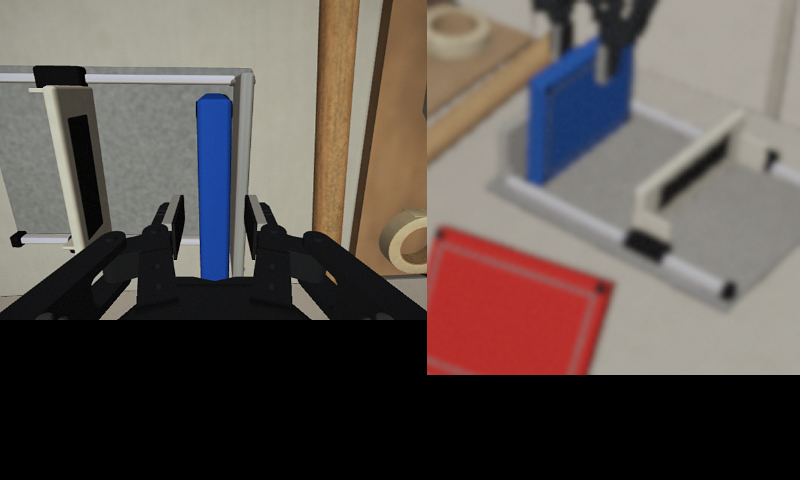

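```bash
python3 -m creep '[{"ax":0,"ay":0,"az":0,"dx":0,"dy":0,"dz":-10,"gripper":40},{"ax":0,"ay":0,"az":0,"dx":0,"dy":0,"dz":-30,"gripper":40},{"ax":0,"ay":0,"az":0,"dx":0,"dy":0,"dz":-40,"gripper":45},{"ax":0,"ay":0,"az":0,"dx":0,"dy":0,"dz":-50,"gripper":50},{"ax":0,"ay":0,"az":0.17,"dx":0,"dy":0,"dz":-40,"gripper":50},{"ax":0,"ay":0,"az":0.17,"dx":0,"dy":0,"dz":0,"gripper":50},{"ax":0,"ay":0,"az":0.17,"dx":0,"dy":0,"dz":0,"gripper":50},{"ax":0,"ay":0,"az":0.17,"dx":0,"dy":0,"dz":0,"gripper":50},{"ax":0,"ay":0,"az":0.17,"dx":0,"dy":0,"dz":0,"gripper":50},{"ax":0,"ay":0,"az":0.17,"dx":0,"dy":0,"dz":0,"gripper":50},{"ax":0,"ay":0,"az":0.17,"dx":0,"dy":0,"dz":0,"gripper":50},{"ax":0,"ay":0,"az":0.17,"dx":0,"dy":0,"dz":0,"gripper":50}]'
python3 -m creep '[{"ax":0.153,"ay":0,"az":0,"dx":0,"dy":0,"dz":0,"gripper":50},{"ax":0.153,"ay":0,"az":0,"dx":0,"dy":0,"dz":0,"gripper":50},{"ax":0.153,"ay":0,"az":0,"dx":0,"dy":0,"dz":0,"gripper":50},{"ax":0.152,"ay":0,"az":0,"dx":0,"dy":0,"dz":0,"gripper":50},{"ax":0,"ay":0,"az":0,"dx":0,"dy":0,"dz":0,"gripper":50}]'
python3 - <<'E'
from h import *
b=boardR(.157); pt=np.array([.4945,.0311,.0806])+b.apply([0,0,.004+.08]); print(pt,manip.get_obs()['joints']); go(pt,b*R.from_euler('x',np.pi))
E
```

```text
t: 14.9
position: [0.62, -0.2505, 0.2441]
orientation: [0.997, 0.075, 0.0, 0.0]
wrist_force: [0.1, -0.8, 0.3]
finger_gap: 0.0499
grip_force: 0.0
t: 15.52
position: [0.6192, -0.2523, 0.2405]
orientation: [0.951, 0.072, -0.025, -0.301]
wrist_force: [0.5, 0.2, -0.3]
finger_gap: 0.0501
grip_force: 0.0
[ 0.50203329 -0.01648784  0.14940877] [-0.6763272   0.40647365  1.24095526  0.42738856  1.9410987   0.80734741]
turn [-0.0017  0.0003 -0.0049] shift_mm before-turn [ -79.6 -152.7  219. ] after-turn [ -78.9 -153.5  218.7]
```

```bash
python3 -m creep '[{"ax":0,"ay":0,"az":0,"dx":-11,"dy":-22,"dz":31,"gripper":50},{"ax":0,"ay":0,"az":0,"dx":-11,"dy":-22,"dz":31,"gripper":50},{"ax":0,"ay":0,"az":0,"dx":-11,"dy":-22,"dz":31,"gripper":50},{"ax":0,"ay":0,"az":0,"dx":-11,"dy":-22,"dz":31,"gripper":50},{"ax":0,"ay":0,"az":0,"dx":-11,"dy":-22,"dz":31,"gripper":50},{"ax":0,"ay":0,"az":0,"dx":-12,"dy":-22,"dz":31,"gripper":50},{"ax":0,"ay":0,"az":-0.005,"dx":-12,"dy":-21,"dz":32,"gripper":50},{"ax":0,"ay":0,"az":0,"dx":0,"dy":0,"dz":0,"gripper":50},{"ax":0,"ay":0,"az":0,"dx":0,"dy":0,"dz":0,"gripper":50}]'
python3 - <<'E'
from h import *
b=boardR(.157); pt=np.array([.4945,.0311,.0806])+b.apply([0,0,.004]); go(pt,b*R.from_euler('x',np.pi))
a=manip.snapshot('wrist'); cv2.imwrite('pics/w6.png',a)
m=(a[:,:,2]>150)&(a[:,:,1]<60)&(a[:,:,0]<60)
for r in (170,220,280): c=np.where(m[r,200:450])[0]; print(r,c.min()+200,c.max()+200)
E
```

```text
t: 16.65
position: [0.5037, -0.0155, 0.1536]
orientation: [0.951, 0.077, -0.021, -0.299]
wrist_force: [-0.1, -0.5, 0.6]
finger_gap: 0.05
grip_force: 0.0
turn [ 0.0028 -0.0022  0.0063] shift_mm before-turn [-2.   2.8 83. ] after-turn [-1.8  3.1 83. ]
170 312 313
220 312 313
280 312 312
```

View pics/w6.png

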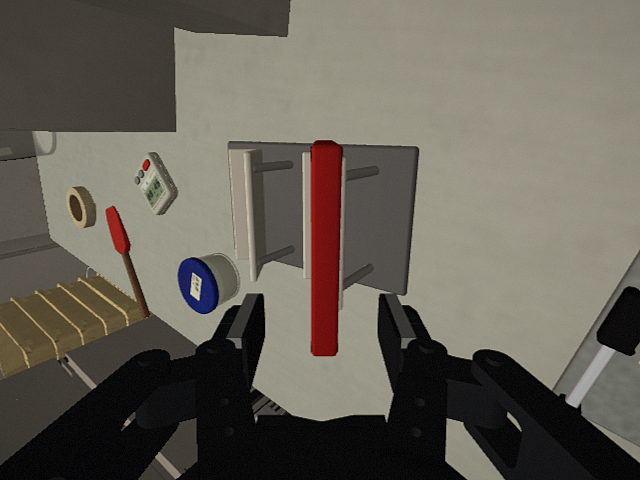

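```bash
python3 -m creep '[{"ax":0.003,"ay":-0.002,"az":0.006,"dx":-2,"dy":2.5,"dz":20,"gripper":50},{"ax":0,"ay":0,"az":0,"dx":0,"dy":0,"dz":22,"gripper":50},{"ax":0,"ay":0,"az":0,"dx":0,"dy":0,"dz":20,"gripper":50},{"ax":0,"ay":0,"az":0,"dx":0,"dy":0,"dz":15,"gripper":50},{"ax":0,"ay":0,"az":0,"dx":0,"dy":0,"dz":6,"gripper":50},{"ax":0,"ay":0,"az":0,"dx":0,"dy":0,"dz":0,"gripper":50},{"ax":0,"ay":0,"az":0,"dx":0,"dy":0,"dz":0,"gripper":10},{"ax":0,"ay":0,"az":0,"dx":0,"dy":0,"dz":0,"gripper":10},{"ax":0,"ay":0,"az":0,"dx":0,"dy":0,"dz":0,"gripper":10},{"ax":0,"ay":0,"az":0,"dx":0,"dy":0,"dz":0,"gripper":10},{"ax":0,"ay":0,"az":0,"dx":0,"dy":0,"dz":0,"gripper":10},{"ax":0,"ay":0,"az":0,"dx":0,"dy":0,"dz":0,"gripper":10}]' 60
```

```text
t: 18.2
position: [0.4945, 0.0291, 0.0839]
orientation: [0.95, 0.074, -0.024, -0.301]
wrist_force: [0.5, -3.0, 5.1]
finger_gap: 0.0167
grip_force: 62.2
```

```bash
python3 -m creep '[{"ax":0,"ay":0,"az":0,"dx":0,"dy":-8,"dz":-12,"gripper":10},{"ax":0,"ay":0,"az":0,"dx":0,"dy":-14,"dz":-20,"gripper":10},{"ax":0,"ay":0,"az":0,"dx":0,"dy":-14,"dz":-20,"gripper":10},{"ax":0,"ay":0,"az":0,"dx":0,"dy":-17,"dz":-25,"gripper":10},{"ax":0,"ay":0,"az":0,"dx":0,"dy":-17,"dz":-25,"gripper":10},{"ax":0,"ay":0,"az":0,"dx":0,"dy":-17,"dz":-25,"gripper":10},{"ax":0,"ay":0,"az":0,"dx":0,"dy":-17,"dz":-25,"gripper":10},{"ax":-0.153,"ay":0,"az":0,"dx":0,"dy":0,"dz":0,"gripper":10},{"ax":-0.153,"ay":0,"az":0,"dx":0,"dy":0,"dz":0,"gripper":10},{"ax":-0.153,"ay":0,"az":0,"dx":0,"dy":0,"dz":0,"gripper":10},{"ax":-0.152,"ay":0,"az":0,"dx":0,"dy":0,"dz":0,"gripper":10},{"ax":0,"ay":0,"az":0,"dx":0,"dy":0,"dz":0,"gripper":10}]'
python3 - <<'E'
from h import *
g=[.5263,-.2451,-.0579]
Rt=R.from_euler('z',g[2]+np.pi/2)*R.from_euler('x',np.pi); pt=rk(g,[.015,0,0])+[0,0,.0773]; print(pt); go(pt,Rt)
E
```

```text
t: 19.7
position: [0.4938, 0.0291, 0.2672]
orientation: [0.997, 0.08, -0.001, -0.002]
wrist_force: [-0.4, -0.3, -2.9]
finger_gap: 0.0166
grip_force: 61.1
[ 0.54127486 -0.24596801  0.0773    ]
turn [-5.0000e-03 -7.0000e-04 -1.3529e+00] shift_mm before-turn [  3.5 279.9 188.8] after-turn [-271.9   63.3  189.9]
```

```bash
python3 -m creep '[{"ax":0,"ay":0,"az":0,"dx":3,"dy":46,"dz":0,"gripper":10},{"ax":0,"ay":0,"az":0,"dx":3,"dy":46,"dz":0,"gripper":10},{"ax":0,"ay":0,"az":0,"dx":3,"dy":46,"dz":0,"gripper":10},{"ax":0,"ay":0,"az":0,"dx":3,"dy":46,"dz":0,"gripper":10},{"ax":0,"ay":0,"az":0,"dx":3,"dy":46,"dz":0,"gripper":10},{"ax":0,"ay":0,"az":0,"dx":3,"dy":46,"dz":0,"gripper":10},{"ax":0,"ay":0,"az":-0.17,"dx":0,"dy":0,"dz":0,"gripper":10},{"ax":0,"ay":0,"az":-0.17,"dx":0,"dy":0,"dz":0,"gripper":10},{"ax":0,"ay":0,"az":-0.17,"dx":0,"dy":0,"dz":0,"gripper":10},{"ax":0,"ay":0,"az":-0.17,"dx":0,"dy":0,"dz":0,"gripper":10},{"ax":0,"ay":0,"az":-0.17,"dx":0,"dy":0,"dz":0,"gripper":10},{"ax":0,"ay":0,"az":-0.17,"dx":0,"dy":0,"dz":0,"gripper":10}]'
python3 -m creep '[{"ax":0,"ay":0,"az":-0.17,"dx":0,"dy":0,"dz":0,"gripper":10},{"ax":0,"ay":0,"az":-0.163,"dx":0,"dy":0,"dz":0,"gripper":10},{"ax":0,"ay":0,"az":0,"dx":0,"dy":0,"dz":20,"gripper":10},{"ax":0,"ay":0,"az":0,"dx":0,"dy":0,"dz":0,"gripper":10},{"ax":0,"ay":0,"az":0,"dx":0,"dy":0,"dz":0,"gripper":10}]'
python3 - <<'E'
from h import *
g=[.5263,-.2451,-.0579]
Rt=R.from_euler('z',g[2]+np.pi/2)*R.from_euler('x',np.pi); pt=rk(g,[.03,0,0])+[0,0,.0773]; print(pt); go(pt,Rt)
o=manip.get_obs();cv2.imwrite('pics/w7.png',manip.snapshot('wrist'))
print(proj('wrist',rk(g,[[.0847,.07,.12],[.1,.07,.12],[-.02,.078,.067]]),o).round())
E
```

```text
t: 21.2
position: [0.5544, -0.2436, 0.265]
orientation: [0.831, 0.556, -0.0, -0.004]
wrist_force: [0.7, 0.6, -2.6]
finger_gap: 0.0169
grip_force: 61.1
t: 21.82
position: [0.5548, -0.2429, 0.2452]
orientation: [0.729, 0.684, -0.0, -0.003]
wrist_force: [0.0, 1.2, -3.6]
finger_gap: 0.0169
grip_force: 61.0
[ 0.55624973 -0.24683603  0.0773    ]
turn [-0.0043 -0.0036 -0.0055] shift_mm before-turn [ -4.5   2.4 167.9] after-turn [ -3.9   1.7 167.9]
[[392. 143.]
 [412. 143.]
 [269. 133.]]
```

View pics/w7.png

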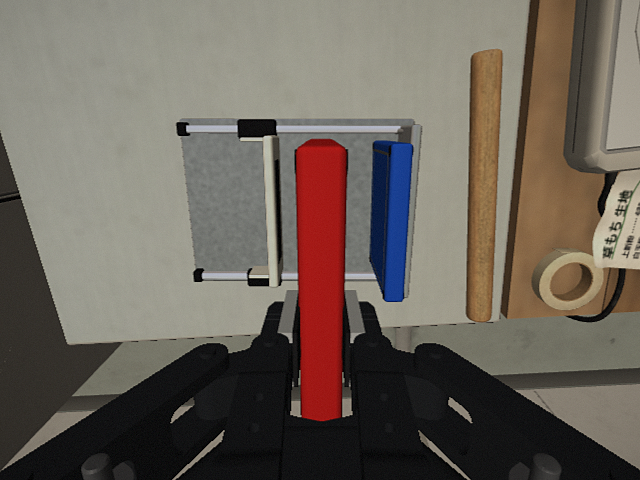

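```bash
python3 -m creep '[{"ax":-0.004,"ay":-0.004,"az":-0.005,"dx":-4,"dy":4,"dz":20,"gripper":10},{"ax":0,"ay":0,"az":0,"dx":0,"dy":0,"dz":30,"gripper":10},{"ax":0,"ay":0,"az":0,"dx":0,"dy":0,"dz":30,"gripper":10},{"ax":0,"ay":0,"az":0,"dx":0,"dy":0,"dz":30,"gripper":10},{"ax":0,"ay":0,"az":0,"dx":0,"dy":0,"dz":25,"gripper":10},{"ax":0,"ay":0,"az":0,"dx":0,"dy":0,"dz":18,"gripper":10},{"ax":0,"ay":0,"az":0,"dx":0,"dy":0,"dz":8,"gripper":10},{"ax":0,"ay":0,"az":0,"dx":0,"dy":0,"dz":0,"gripper":10},{"ax":0,"ay":0,"az":0,"dx":0,"dy":0,"dz":0,"gripper":10}]'
python3 -m creep '[{"ax":0,"ay":0,"az":0,"dx":0,"dy":0,"dz":2,"gripper":10},{"ax":0,"ay":0,"az":0,"dx":0,"dy":0,"dz":1,"gripper":10},{"ax":0,"ay":0,"az":0,"dx":0,"dy":0,"dz":0,"gripper":10}]'
```

```text
t: 23.0
position: [0.56, -0.2477, 0.0867]
orientation: [0.727, 0.687, 0.0, 0.002]
wrist_force: [0.4, 0.1, -2.3]
finger_gap: 0.0164
grip_force: 61.1
t: 23.38
position: [0.5591, -0.2472, 0.0823]
orientation: [0.727, 0.687, -0.0, 0.001]
wrist_force: [-0.7, -0.1, -2.9]
finger_gap: 0.0168
grip_force: 61.1
```

```bash
python3 -m creep '[{"ax":0,"ay":0,"az":0,"dx":0,"dy":0,"dz":2,"gripper":10},{"ax":0,"ay":0,"az":0,"dx":0,"dy":0,"dz":1.5,"gripper":10},{"ax":0,"ay":0,"az":0,"dx":0,"dy":0,"dz":0,"gripper":10}]'
python3 -m creep '[{"ax":0,"ay":0,"az":0,"dx":0,"dy":0,"dz":1,"gripper":10},{"ax":0,"ay":0,"az":0,"dx":0,"dy":0,"dz":0.5,"gripper":10},{"ax":0,"ay":0,"az":0,"dx":0,"dy":0,"dz":0,"gripper":10}]'
```

```text
t: 23.75
position: [0.559, -0.2471, 0.0784]
orientation: [0.727, 0.687, -0.0, 0.001]
wrist_force: [-0.6, -0.3, -1.9]
finger_gap: 0.0166
grip_force: 61.1
t: 24.12
position: [0.5591, -0.2473, 0.0772]
orientation: [0.727, 0.687, -0.0, 0.001]
wrist_force: [0.2, -0.6, -3.3]
finger_gap: 0.0167
grip_force: 61.1
```

```bash
python3 -m creep '[{"ax":0,"ay":0,"az":0,"dx":0,"dy":0,"dz":1,"gripper":10},{"ax":0,"ay":0,"az":0,"dx":0,"dy":0,"dz":0.5,"gripper":10},{"ax":0,"ay":0,"az":0,"dx":0,"dy":0,"dz":0,"gripper":10}]'
```

```text
t: 24.5
position: [0.5595, -0.2474, 0.077]
orientation: [0.727, 0.687, -0.0, 0.001]
wrist_force: [-3.4, 1.6, 4.6]
finger_gap: 0.0165
grip_force: 62.3
```

```bash
python3 -m creep '[{"ax":0,"ay":0,"az":0,"dx":0,"dy":0,"dz":-1,"gripper":24},{"ax":0,"ay":0,"az":0,"dx":0,"dy":0,"dz":0,"gripper":34},{"ax":0,"ay":0,"az":0,"dx":0,"dy":0,"dz":0,"gripper":38},{"ax":0,"ay":0,"az":0,"dx":0,"dy":0,"dz":0,"gripper":38},{"ax":0,"ay":0,"az":0,"dx":0,"dy":0,"dz":-10,"gripper":38},{"ax":0,"ay":0,"az":0,"dx":0,"dy":0,"dz":-25,"gripper":38},{"ax":0,"ay":0,"az":0,"dx":0,"dy":0,"dz":-35,"gripper":38},{"ax":0,"ay":0,"az":0,"dx":0,"dy":0,"dz":-35,"gripper":0},{"ax":0,"ay":0,"az":0,"dx":0,"dy":-30,"dz":0,"gripper":0},{"ax":0,"ay":0,"az":0,"dx":0,"dy":-45,"dz":0,"gripper":0},{"ax":0,"ay":0,"az":0,"dx":0,"dy":-45,"dz":0,"gripper":0},{"ax":0,"ay":0,"az":0,"dx":0,"dy":0,"dz":0,"gripper":0}]'
python3 - <<'E'
from h import *
g=[.5263,-.2451,-.0579]
Rt=R.from_euler('z',g[2]+np.pi/2)*R.from_euler('x',np.pi); go(rk(g,[-.09,0,.052]),Rt); print(manip.get_obs()['joints'])
a=manip.snapshot('top')[195:315,362:462];b=manip.snapshot('scene')[120:260,300:450]
cv2.imwrite('pics/c8.png',np.hstack([cv2.resize(a,(400,480),interpolation=2),cv2.resize(b,(400,480),interpolation=2)]))
E
```

```text
t: 26.0
position: [0.4374, -0.24, 0.1819]
orientation: [0.727, 0.686, -0.0, 0.001]
wrist_force: [0.7, 0.7, -0.4]
finger_gap: -0.0003
grip_force: 0.0
turn [ 0.0016  0.002  -0.0005] shift_mm before-turn [  0.3  -1.1 129.9] after-turn [ 1.000e-01 -9.000e-01  1.299e+02]
[-6.50719653e-01 -2.39828079e-01  1.93127675e+00 -7.29622667e-04
  1.44772270e+00 -5.92269359e-01]
```

View pics/c8.png

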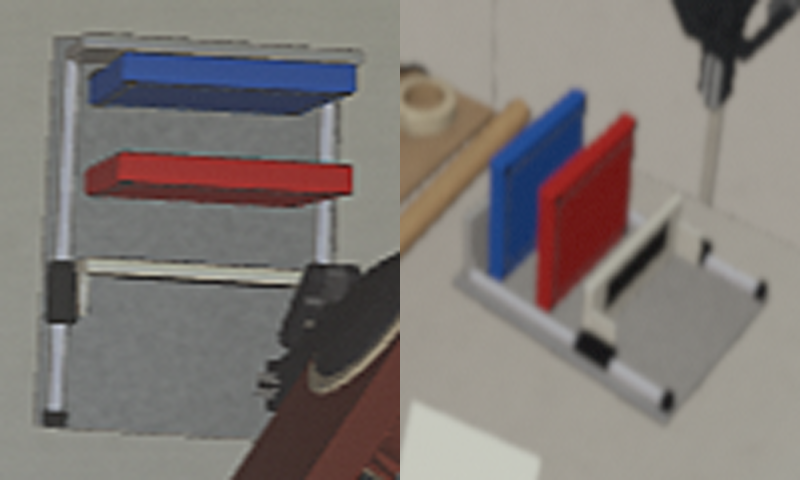

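```bash
python3 -m creep '[{"ax":0,"ay":0,"az":0,"dx":0,"dy":-1,"dz":30,"gripper":0},{"ax":0,"ay":0,"az":0,"dx":0,"dy":0,"dz":30,"gripper":0},{"ax":0,"ay":0,"az":0,"dx":0,"dy":0,"dz":30,"gripper":0},{"ax":0,"ay":0,"az":0,"dx":0,"dy":0,"dz":26,"gripper":0},{"ax":0,"ay":0,"az":0,"dx":0,"dy":0,"dz":10,"gripper":0},{"ax":0,"ay":0,"az":0,"dx":0,"dy":0,"dz":0,"gripper":0},{"ax":0,"ay":0,"az":0,"dx":0,"dy":15,"dz":0,"gripper":0},{"ax":0,"ay":0,"az":0,"dx":0,"dy":10,"dz":0,"gripper":0},{"ax":0,"ay":0,"az":0,"dx":0,"dy":8,"dz":0,"gripper":0},{"ax":0,"ay":0,"az":0,"dx":0,"dy":8,"dz":0,"gripper":0},{"ax":0,"ay":0,"az":0,"dx":0,"dy":8,"dz":0,"gripper":0},{"ax":0,"ay":0,"az":0,"dx":0,"dy":6,"dz":0,"gripper":0}]'
python3 -m creep '[{"ax":0,"ay":0,"az":0,"dx":0,"dy":6,"dz":0,"gripper":0},{"ax":0,"ay":0,"az":0,"dx":0,"dy":6,"dz":0,"gripper":0},{"ax":0,"ay":0,"az":0,"dx":0,"dy":6,"dz":0,"gripper":0},{"ax":0,"ay":0,"az":0,"dx":0,"dy":6,"dz":0,"gripper":0},{"ax":0,"ay":0,"az":0,"dx":0,"dy":6,"dz":0,"gripper":0},{"ax":0,"ay":0,"az":0,"dx":0,"dy":0,"dz":0,"gripper":0}]'
python3 - <<'E'
from h import *
g=[.5263,-.2451,-.0579];o=manip.get_obs();print(R.from_euler('z',-g[2]).apply(o['position']-[g[0],g[1],0]),o['wrist_force'])
E
```

```text
t: 27.6
position: [0.4937, -0.2435, 0.0556]
orientation: [0.727, 0.687, -0.0, 0.001]
wrist_force: [-0.1, -0.2, 0.2]
finger_gap: 0.0003
grip_force: 0.0
t: 28.35
position: [0.5237, -0.2453, 0.0558]
orientation: [0.727, 0.687, -0.0, 0.001]
wrist_force: [-1.1, 0.4, -0.3]
finger_gap: 0.0001
grip_force: 0.0
[-0.00263343 -0.00034488  0.05580174] [-1.07368872  0.35107094 -0.34714048]
```

```bash
python3 -m creep '[{"ax":0,"ay":0,"az":0,"dx":0,"dy":4,"dz":0,"gripper":0},{"ax":0,"ay":0,"az":0,"dx":0,"dy":4,"dz":0,"gripper":0},{"ax":0,"ay":0,"az":0,"dx":0,"dy":4,"dz":0,"gripper":0},{"ax":0,"ay":0,"az":0,"dx":0,"dy":4,"dz":0,"gripper":0},{"ax":0,"ay":0,"az":0,"dx":0,"dy":4,"dz":0,"gripper":0},{"ax":0,"ay":0,"az":0,"dx":0,"dy":4,"dz":0,"gripper":0},{"ax":0,"ay":0,"az":0,"dx":0,"dy":4,"dz":0,"gripper":0},{"ax":0,"ay":0,"az":0,"dx":0,"dy":4,"dz":0,"gripper":0},{"ax":0,"ay":0,"az":0,"dx":0,"dy":4,"dz":0,"gripper":0},{"ax":0,"ay":0,"az":0,"dx":0,"dy":4,"dz":0,"gripper":0}]'
python3 - <<'E'
from h import *
g=[.5263,-.2451,-.0579];o=manip.get_obs();print(R.from_euler('z',-g[2]).apply(o['position']-[g[0],g[1],0]),o['wrist_force'])
E
```

```text
t: 29.6
position: [0.5624, -0.2472, 0.0544]
orientation: [0.727, 0.687, -0.001, -0.0]
wrist_force: [0.3, -0.5, -0.7]
finger_gap: -0.0002
grip_force: 0.0
[3.61151987e-02 1.83290022e-05 5.44406827e-02] [ 0.30516997 -0.50700616 -0.7050538 ]
```

```bash
python3 - <<'E'
from h import *
a=manip.snapshot('top'); b=cv2.imread('pics/top0.png')
for y in range(204,280,2): print(y,a[y,390].tolist(),b[y,390].tolist())
E
```

```text
204 [125, 135, 132] [114, 121, 117]
206 [118, 107, 102] [128, 127, 127]
208 [100, 60, 50] [71, 77, 78]
210 [101, 65, 52] [69, 74, 76]
212 [111, 69, 49] [110, 111, 109]
214 [90, 62, 48] [101, 104, 102]
216 [69, 54, 94] [107, 109, 108]
218 [42, 51, 111] [106, 108, 106]
220 [45, 50, 119] [104, 105, 104]
222 [46, 50, 130] [108, 109, 108]
224 [46, 50, 134] [107, 110, 108]
226 [46, 50, 130] [110, 111, 109]
228 [46, 47, 129] [103, 104, 102]
230 [63, 66, 104] [105, 107, 104]
232 [67, 71, 98] [106, 107, 105]
234 [69, 71, 99] [107, 108, 106]
236 [47, 51, 125] [108, 110, 108]
238 [47, 49, 131] [109, 110, 109]
240 [78, 79, 85] [106, 107, 105]
242 [42, 46, 141] [110, 111, 109]
244 [119, 122, 117] [110, 111, 110]
246 [116, 117, 115] [109, 110, 108]
248 [116, 117, 116] [109, 111, 110]
250 [120, 122, 120] [113, 115, 113]
252 [117, 119, 117] [109, 111, 109]
254 [114, 116, 114] [107, 110, 106]
256 [115, 117, 116] [109, 109, 108]
258 [123, 122, 120] [113, 114, 111]
260 [154, 172, 171] [143, 159, 157]
262 [168, 175, 173] [155, 162, 160]
264 [90, 95, 96] [85, 90, 89]
266 [118, 118, 116] [110, 111, 108]
268 [120, 120, 119] [112, 113, 111]
270 [118, 119, 117] [113, 113, 111]
272 [118, 118, 116] [110, 111, 109]
274 [119, 119, 117] [110, 110, 109]
276 [120, 119, 117] [110, 110, 108]
278 [118, 118, 117] [110, 111, 108]
```

```bash
python3 - <<'E'
from h import *
import pickle
c=manip.camera_info('scene');Rm=cv2.Rodrigues(c['rvec'])[0];print('scene cam',-Rm.T@c['tvec'])
c=manip.camera_info('top');Rm=cv2.Rodrigues(c['rvec'])[0];print('top cam',-Rm.T@c['tvec'])
a=manip.snapshot('top'); s=manip.snapshot('scene'); cv2.imwrite('pics/top9.png',a); cv2.imwrite('pics/scene9.png',s)
def ch(p):
    b,g,r=map(int,p)
    return 'B' if b>r+25 else 'R' if r>b+25 else 'W' if min(b,g,r)>140 else '#' if max(b,g,r)<50 else '+' if max(b,g,r)<85 else '.'
for y in range(200,284,3): print(y,''.join(ch(a[y,x]) for x in range(368,456)))
s0=cv2.imread('pics/scene0.png')
for y in range(140,262,4): print(y,''.join(ch(s[y,x]) for x in range(310,446,2)),''.join(ch(s0[y,x]) for x in range(310,446,2)))
E
```

```text
scene cam [0.07140669 0.61752445 0.74596523]
top cam [0.46299794 0.04325117 1.14729968]
200 ...........................................................W.##+++++++.RRRRRRRRRRRRRRRRR
203 .............W..........BBBBBBBBBBBBBBBBBBBBBBBBBBBBBBBBBBB##++++++#.R.RRRRRRRRRRRRRRRRR
206 ...................W..BBBBBBBBBBBBBBBBBBBBBBBBBBBBBBBBBBB++++++++++RRRRRRRRRRRRRRRRRRRRR
209 ......W........+...+BBBBBBB+++.BBBBBBBBBBBBBBBBBBBBBBB+++++++++++RR+RRRRRRRRRRRRRRRRRRRR
212 ...........WW.....BBBBBRRRRRRRRRRRRRRRRRRRRRRRRRRRR+++#++++++++RRR+RRRRRRRRRRRRRRRRRRRRR
215 ...........WW...BBBBBBRRRRRRRRRRRRRRRRRRRRRRRRRRRRRRR#+++++++RRR+RRRRRRRRRRRRRRRRRRRRRRR
218 ..........WWW...BBBBBRRRR++RRRRRRRRRRRRRRRRRRRRRRRRR##++++.RRRR+RRRRRRRRRRRRRRRRRRRRRRRR
221 .....W....WWW....+++RRRRRRRRRRRRRRRRRRRRRRRRRRRRRRR+++#..RRR++RRRRRRRRRRRRRRRRRRRRRRRRRR
224 .....W....WWW.......RRRRRRRRRRRRRRRRRRRRRRRRRRRRRR#...R.RRRR+RRRRRRRRRRRRRRRRRRRRRRRRRRR
227 ..........WW.......RRRRRRRRRRRRRRRRRRRRRRRRRRRRRR+++RRRRRR+RRRRRRRRRRRRRRRRRRRRRRRRRRRRR
230 ..........WW......RRRRRRRRRRRRRRRRRRRRRRRRRRRRRRR++RR+RRRRRRRRRRRRRRRRRRRRRRRR
[... 5293 characters left out ...]
WWWWWWWWWWWWWWWWWWWWWWWWWWWWWWWWWWWWWWW.WWWWWWWWWWWWWWWWWWWWWWW RRRRRRRRRRRRRRRRRRRRRRRRR.WWWWWWWWWWWWWWWWWW.WWWWWWWWWWWWWWWWWWW.+#+
248 WWWWWWWWWWWWWWWWWWWWWWWWWWWWWWWWWWWWWWWWWWWWWWWWWWWWWWWWWWWWWWWWWWWW RRRRRRRRRRRRRRRRRRRRRRRRRWWWWWWWWWWWWWWWWWWWWWWWWWWWWWWWWWWWWWWW.##.
252 WWWWWWWWWWWWWWWWWWWWWWWWWWWWWWWWWWWWWWWWWWWWWWWWWWWWWWWWWWWWWWWWWWWW BBBRRRRRRRRRRRRRRRRRRRRR.WWWWWWWWWWWWWWWWWWWWWWWWWWWWWWWWWWWWWW.+#+R
256 WWWWWWWWWWWWWWWWWWWWWWWWWWWWWWWWWWWWWWWWWWWWWWWWWWWWWWWWWWWWWWWWWWWW BBBBBBBB.RRRRRRRRRRRRRRRWWWWWWWWWWWWWWWWWWWWWWWWWWWWWWWWWWWWWWW.##.R
260 WWWWWWWWWWWWWWWWWWWWWWWWWWWWWWWWWWWWWWWWWWWWWWWWWWWWWWWWWWWWWWWWWWWW BBBBBBBBBBBBB.RRRRRRRRR.WWWWWWWWWWWWWWWWWWWWWWWWWWWWWWWWWWWWWWW.#+RR
```

```bash
python3 - <<'E'
from h import *
g=[.5263,-.2451,-.0579]
o=manip.get_obs();Rc=R.from_quat(o['orientation']);print(o['position'],o['joints'],o['wrist_force'])
print('tip,hold,body',proj('scene',Rc.apply([[0,0,0],[0,0,-.0187],[0,0,-.0727]])+o['position']).round())
for s in(0,.015,.03): print(s,'push',proj('scene',rk(g,[[s-.0405,0,.05],[s-.0405,.07,.067],[s-.0405,-.07,.067],[s-.0405,.07,.02]])).round().tolist())
E
```

```text
[ 0.5625029  -0.24721526  0.05465982] [-5.34597461e-01  1.68431892e-01  1.75750960e+00 -1.16573286e-03
  1.21587924e+00 -4.77581731e-01] [-0.29829969  0.16795346  0.04651428]
tip,hold,body [[369. 183.]
 [369. 177.]
 [371. 160.]]
0 push [[393.0, 196.0], [378.0, 203.0], [409.0, 178.0], [377.0, 218.0]]
0.015 push [[388.0, 194.0], [373.0, 201.0], [404.0, 176.0], [372.0, 216.0]]
0.03 push [[383.0, 191.0], [368.0, 199.0], [399.0, 174.0], [367.0, 213.0]]
```

```bash
python3 -m creep '[{"ax":0,"ay":0,"az":0,"dx":0,"dy":-8,"dz":0,"gripper":0},{"ax":0,"ay":0,"az":0,"dx":0,"dy":-7,"dz":0,"gripper":0},{"ax":0,"ay":0,"az":0,"dx":0,"dy":0,"dz":-25,"gripper":0},{"ax":0,"ay":0,"az":0,"dx":0,"dy":0,"dz":-40,"gripper":0},{"ax":0,"ay":0,"az":0,"dx":0,"dy":0,"dz":-35,"gripper":0},{"ax":0,"ay":0,"az":0.175,"dx":0,"dy":-40,"dz":0,"gripper":0},{"ax":0,"ay":0,"az":0.175,"dx":0,"dy":0,"dz":0,"gripper":0},{"ax":0,"ay":0,"az":0.175,"dx":0,"dy":0,"dz":0,"gripper":0},{"ax":0,"ay":0,"az":0.175,"dx":0,"dy":0,"dz":0,"gripper":0},{"ax":0,"ay":0,"az":0.175,"dx":0,"dy":0,"dz":0,"gripper":0},{"ax":0,"ay":0,"az":0.175,"dx":0,"dy":0,"dz":0,"gripper":0},{"ax":0,"ay":0,"az":0.175,"dx":0,"dy":0,"dz":0,"gripper":0}]'
python3 -m creep '[{"ax":0,"ay":0,"az":0.175,"dx":0,"dy":0,"dz":0,"gripper":0},{"ax":0,"ay":0,"az":0.171,"dx":0,"dy":0,"dz":0,"gripper":0},{"ax":0,"ay":0,"az":0,"dx":-40,"dy":0,"dz":0,"gripper":0},{"ax":0,"ay":0,"az":0,"dx":0,"dy":0,"dz":0,"gripper":0}]'
python3 - <<'E'
from h import *
g=[.5263,-.2451,-.0579]; rz=R.from_euler('z',g[2]);Rd=rz*R.from_euler('x',np.pi)
Rt=rz*R.from_euler('y',-np.radians(25))*R.from_euler('x',np.pi); print('toolz in rack',(rz.inv()*Rt).apply([0,0,1]))
go(rk(g,[-.075,0,.04]),Rt);o=manip.get_obs();print(o['joints'],R.from_euler('z',-g[2]).apply(o['position']-[g[0],g[1],0]))
a=manip.snapshot('top')
def ch(p):
    b,g,r=map(int,p)
    return 'B' if b>r+25 else 'R' if r>b+25 else 'W' if min(b,g,r)>140 else '#' if max(b,g,r)<50 else '+' if max(b,g,r)<85 else '.'
for y in range(200,270,3): print(y,''.join(ch(a[y,x]) for x in range(372,452)))
E
```

```text
t: 31.25
position: [0.5075, -0.2441, 0.1556]
orientation: [0.99, 0.141, 0.0, 0.001]
wrist_force: [0.5, 0.1, -0.7]
finger_gap: 0.0
grip_force: 0.0
t: 31.75
position: [0.4661, -0.2414, 0.1548]
orientation: [1.0, -0.029, -0.0, 0.0]
wrist_force: [0.6, 0.2, -0.1]
finger_gap: 0.0003
grip_force: 0.0
toolz in rack [ 4.22618262e-01 -1.22866055e-16 -9.06307787e-01]
turn [0.001  0.4365 0.    ] shift_mm before-turn [-1.460e+01  1.000e-01  1.148e+02] after-turn [-61.8   0.2  97.9]
[-6.19298697e-01 -1.49524290e-01  1.89961446e+00 -8.86663099e-04
  1.39111173e+00  1.00976312e+00] [-0.06034612  0.00017275  0.15481009]
200 ................................................................................
203 ....................BBBBBBBBBBBBBBBBBBBBBBBBBBBBBBBBBBBBBBB......RR.............
206 ..................BBBBBBBBBBBBBBBBBBBBBBBBBBBBBBBBBBBBBBBBBBBBBBBBBBBBBBBBBBBBB.
209 ...........+...+BBBBBB++++BBBBBBBBBBBBBBBBBBBBBBBBBBBBBBBBBBBBBBBBBBBBBBBBBBBBB.
212 .......WW.....BBBBBRRRRRRRRRRRRRRRRRRRRRRRRRRRR+++BBBBBBBBBBBBBBB+++B++BBB++#+..
215 .......WW...BBBBBBRRRRRRRRRRRRRRRRRRRRRRRRRRRRRRRRRRRRRRRRRRR
[... 849 characters left out ...]
...++.....WW....+###
248 .....WW...............................................................WW.+###+##
251 .....WW..............................................................W.######+++
254 .....WW..............................................................###+#++++++
257 ....WWW............................................................#####++++++++
260 ...++++++...WWWWWWWWWW...........+++++.++........................+###+++++++++#+
263 ..++++++#....++.........WWWWWWWWWWWWWWWWWWWWWWWWWWWWWWWWWWWWW.+##+#++++++++++.RR
266 ..++++++#.WW.....................................+++###########++#++++++++.RRR++
269 ..+++++++.WW............................++...............+####+++####+..RRR+++RR
```

```bash
python3 -m creep '[{"ax":0,"ay":0.146,"az":0,"dx":0,"dy":0,"dz":0,"gripper":0},{"ax":0,"ay":0.145,"az":0,"dx":0,"dy":0,"dz":0,"gripper":0},{"ax":0,"ay":0.145,"az":0,"dx":0,"dy":0,"dz":0,"gripper":0},{"ax":0,"ay":0,"az":0,"dx":-28,"dy":0,"dz":0,"gripper":0},{"ax":0,"ay":0,"az":0,"dx":-27,"dy":0,"dz":0,"gripper":0},{"ax":0,"ay":0,"az":0,"dx":0,"dy":0,"dz":30,"gripper":0},{"ax":0,"ay":0,"az":0,"dx":0,"dy":0,"dz":30,"gripper":0},{"ax":0,"ay":0,"az":0,"dx":0,"dy":0,"dz":30,"gripper":0},{"ax":0,"ay":0,"az":0,"dx":0,"dy":0,"dz":17,"gripper":0},{"ax":0,"ay":0,"az":0,"dx":0,"dy":0,"dz":0,"gripper":0},{"ax":0,"ay":0,"az":0,"dx":0,"dy":0,"dz":0,"gripper":0}]'
cat >> h.py <<'E'
def rp():
    g=[.5263,-.2451,-.0579];o=manip.get_obs();print('rack',(R.from_euler('z',-g[2]).apply(o['position']-[g[0],g[1],0])*1e3).round(1),o['wrist_force'].round(1),o['joints'].round(2))
def ch(p):
    b,g,r=map(int,p)
    return 'B' if b>r+25 else 'R' if r>b+25 else 'W' if min(b,g,r)>140 else '#' if max(b,g,r)<50 else '+' if max(b,g,r)<85 else '.'
def col():
    a=manip.snapshot('top')
    for x in (390,395,400): print(x,'rows 200-279 ',''.join(ch(a[y,x]) for y in range(200,280)))
E
python3 -c 'from h import *; rp();col()'
```

```text
t: 33.17
position: [0.4642, -0.2424, 0.0364]
orientation: [0.976, -0.027, 0.217, 0.007]
wrist_force: [0.4, 0.1, -0.5]
finger_gap: -0.0
grip_force: 0.0
rack [-62.2  -0.9  36.4] [ 0.4  0.1 -0.5] [-0.79 -0.27  2.26  0.39  0.85  0.62]
390 rows 200-279  ......BBBBBBB++RRRRRRRRRRRRRRRRR+RRRRRRR.RR.................WWW.................
395 rows 200-279  .BBBBBBB++BRRRRRR+R.RRRRRRRRRRRRRRRRRRRR.RR..................WW.#...............
400 rows 200-279  .BBBBBBBBBBRRRRRRRRRRRRRRRRRRRRRRRRRRRRRRRR..................WWW#...............
```

```bash
python3 -m creep '[{"ax":0,"ay":0,"az":0,"dx":9.1,"dy":0,"dz":4.2,"gripper":0},{"ax":0,"ay":0,"az":0,"dx":9.1,"dy":0,"dz":4.2,"gripper":0},{"ax":0,"ay":0,"az":0,"dx":5.4,"dy":0,"dz":2.5,"gripper":0},{"ax":0,"ay":0,"az":0,"dx":5.4,"dy":0,"dz":2.5,"gripper":0},{"ax":0,"ay":0,"az":0,"dx":5.4,"dy":0,"dz":2.5,"gripper":0},{"ax":0,"ay":0,"az":0,"dx":5.4,"dy":0,"dz":2.5,"gripper":0},{"ax":0,"ay":0,"az":0,"dx":5.4,"dy":0,"dz":2.5,"gripper":0},{"ax":0,"ay":0,"az":0,"dx":0,"dy":0,"dz":0,"gripper":0}]'
python3 -c 'from h import *; rp();col()'
```

```text
t: 34.22
position: [0.5138, -0.2446, 0.0355]
orientation: [0.976, -0.028, 0.217, 0.007]
wrist_force: [-0.3, 0.5, 0.1]
finger_gap: 0.0001
grip_force: 0.0
rack [-12.5  -0.2  35.5] [-0.3  0.5  0.1] [-0.72 -0.14  2.16  0.37  0.8   0.7 ]
390 rows 200-279  ......BBBBBBB++RRRRRRRRRRRRRRRRR+RRRRRRR.RR...........WWW.......................
395 rows 200-279  .BBBBBBB++BRRRRRR+R.RRRRRRRRRRRRRRRRRRRR.RR............WW.#.....................
400 rows 200-279  .BBBBBBBBBBRRRRRRRRRRRRRRRRRRRRRRRRRRRRRRRR............WWW#..........##+++++...+
```

```bash
python3 -m creep '[{"ax":0,"ay":0,"az":0,"dx":5.4,"dy":0,"dz":2.5,"gripper":0},{"ax":0,"ay":0,"az":0,"dx":5.4,"dy":0,"dz":2.5,"gripper":0},{"ax":0,"ay":0,"az":0,"dx":5.4,"dy":0,"dz":2.5,"gripper":0},{"ax":0,"ay":0,"az":0,"dx":5.4,"dy":0,"dz":2.5,"gripper":0},{"ax":0,"ay":0,"az":0,"dx":5.4,"dy":0,"dz":2.5,"gripper":0},{"ax":0,"ay":0,"az":0,"dx":5.4,"dy":0,"dz":2.5,"gripper":0},{"ax":0,"ay":0,"az":0,"dx":5.4,"dy":0,"dz":2.5,"gripper":0},{"ax":0,"ay":0,"az":0,"dx":5.4,"dy":0,"dz":2.5,"gripper":0},{"ax":0,"ay":0,"az":0,"dx":0,"dy":0,"dz":0,"gripper":0}]'
python3 -c 'from h import *; rp();col()'
```

```text
t: 35.4
position: [0.5611, -0.2476, 0.0356]
orientation: [0.976, -0.027, 0.216, 0.007]
wrist_force: [-3.3, -1.2, -0.3]
finger_gap: -0.0004
grip_force: 1.6
rack [34.9 -0.5 35.6] [-3.3 -1.2 -0.3] [-0.66 -0.04  2.06  0.35  0.78  0.76]
390 rows 200-279  ....BBBBBB+..RRRRRRRRRRRRR.RRRRRRRRWWW..........................................
395 rows 200-279  BBB+++RRRRR+#R.RRRRRRRRRRRRRRRRRRRRWWW.#+.......................................
400 rows 200-279  BBBBBBRRRRRRRR.RRRRRRRRRRRRRRRRRRRRRWWW##........#+++++...+##+..................
```

```bash
python3 -m creep '[{"ax":0,"ay":0,"az":0,"dx":3.6,"dy":0,"dz":1.7,"gripper":0},{"ax":0,"ay":0,"az":0,"dx":3.6,"dy":0,"dz":1.7,"gripper":0},{"ax":0,"ay":0,"az":0,"dx":3.6,"dy":0,"dz":1.7,"gripper":0},{"ax":0,"ay":0,"az":0,"dx":3.6,"dy":0,"dz":1.7,"gripper":0},{"ax":0,"ay":0,"az":0,"dx":0,"dy":0,"dz":0,"gripper":0}]'
python3 -c 'from h import *; rp();col()'
```

```text
t: 36.08
position: [0.5767, -0.2486, 0.0355]
orientation: [0.976, -0.028, 0.216, 0.007]
wrist_force: [-4.8, -3.0, -0.2]
finger_gap: -0.0
grip_force: 2.1
rack [50.5 -0.5 35.5] [-4.8 -3.  -0.2] [-0.64 -0.    2.03  0.34  0.77  0.79]
390 rows 200-279  .....BBBBBBB.RRRRRRRRRRR.RRRRWWW+...............................................
395 rows 200-279  BBBBBB++RRRRRR++.RRRRRRRRRRRRWWW+#..............................................
400 rows 200-279  BBBBBBBBRRRRRRRR+RRRRRRRRRRRRWWW.#+.......+#++++...++#+.........................
```

```bash
python3 -m creep '[{"ax":0,"ay":0,"az":0,"dx":2.7,"dy":0,"dz":1.3,"gripper":0},{"ax":0,"ay":0,"az":0,"dx":2.7,"dy":0,"dz":1.3,"gripper":0},{"ax":0,"ay":0,"az":0,"dx":1.8,"dy":0,"dz":0.8,"gripper":0},{"ax":0,"ay":0,"az":0,"dx":0,"dy":0,"dz":0,"gripper":0}]'
python3 -c 'from h import *; rp();col()'
```

```text
t: 36.62
position: [0.5846, -0.2491, 0.0355]
orientation: [0.976, -0.028, 0.217, 0.007]
wrist_force: [-4.6, -2.2, 0.2]
finger_gap: -0.0003
grip_force: 2.2
rack [58.4 -0.6 35.5] [-4.6 -2.2  0.2] [-0.63  0.02  2.01  0.33  0.77  0.8 ]
390 rows 200-279  ......BBBBBBBRRRRRRRRRR+R.WWW...................................................
395 rows 200-279  ..BBBBBBB+RRRRRRR++RRRRRR.WWW+#.................................................
400 rows 200-279  ..BBBBBBBBRRRRRRRRRRRRRRRRWWW.#+.......#+++++...++#.............................
```

```bash
python3 -m creep '[{"ax":0,"ay":0,"az":0,"dx":1.8,"dy":0,"dz":0.8,"gripper":0},{"ax":0,"ay":0,"az":0,"dx":1.8,"dy":0,"dz":0.8,"gripper":0},{"ax":0,"ay":0,"az":0,"dx":0,"dy":0,"dz":0,"gripper":0}]'
python3 -c 'from h import *; rp();col()'
```

```text
t: 37.05
position: [0.5885, -0.2493, 0.0355]
orientation: [0.976, -0.028, 0.216, 0.007]
wrist_force: [-3.8, -2.4, -1.1]
finger_gap: -0.0002
grip_force: 2.1
rack [62.3 -0.6 35.5] [-3.8 -2.4 -1.1] [-0.63  0.02  2.    0.33  0.77  0.8 ]
390 rows 200-279  ......BBBBBBBRRRRRRRRRR+WWW.....................................................
395 rows 200-279  ...BBBBBBB+RRRRRRR+RRRRRWWW.##..................................................
400 rows 200-279  ....BBBBBBBRRRRRRRRRRRRR.WWW##.......+#++++...++#+..............................
```

```bash
python3 -m creep '[{"ax":0,"ay":0,"az":0,"dx":1.8,"dy":0,"dz":0.8,"gripper":0},{"ax":0,"ay":0,"az":0,"dx":0.9,"dy":0,"dz":0.4,"gripper":0},{"ax":0,"ay":0,"az":0,"dx":0,"dy":0,"dz":0,"gripper":0}]'
python3 -m creep '[{"ax":0,"ay":0,"az":0,"dx":1.8,"dy":0,"dz":0.8,"gripper":0},{"ax":0,"ay":0,"az":0,"dx":0,"dy":0,"dz":0,"gripper":0}]'
python3 -c 'from h import *; rp();col()'
```

```text
t: 37.48
position: [0.5914, -0.2495, 0.0355]
orientation: [0.976, -0.028, 0.216, 0.007]
wrist_force: [-5.1, -2.6, 0.0]
finger_gap: -0.0002
grip_force: 2.1
t: 37.72
position: [0.5919, -0.2495, 0.0353]
orientation: [0.976, -0.027, 0.215, 0.007]
wrist_force: [-15.2, -1.7, 6.8]
finger_gap: 0.0003
grip_force: 7.7
rack [65.8 -0.6 35.3] [-15.2  -1.7   6.8] [-0.62  0.03  1.99  0.33  0.77  0.81]
390 rows 200-279  .......BBBBBBBRRRRRRRR.WWW......................................................
395 rows 200-279  ....BBBBBBBBRRRRRRR+RRRWWW+#+...................................................
400 rows 200-279  ....+BBBBBBBRRRRRRRRRRRWWW.##.......#++++....++#................................
```

```bash
python3 -m creep '[{"ax":0,"ay":0,"az":0,"dx":1.4,"dy":0,"dz":0.6,"gripper":0},{"ax":0,"ay":0,"az":0,"dx":0,"dy":0,"dz":0,"gripper":0}]'
python3 -m creep '[{"ax":0,"ay":0,"az":0,"dx":-2,"dy":0,"dz":-0.9,"gripper":0},{"ax":0,"ay":0,"az":0,"dx":-9,"dy":0,"dz":-4.2,"gripper":0},{"ax":0,"ay":0,"az":0,"dx":-27,"dy":0,"dz":-13,"gripper":0},{"ax":0,"ay":0,"az":0,"dx":-27,"dy":0,"dz":-13,"gripper":0},{"ax":0,"ay":0,"az":0,"dx":0,"dy":0,"dz":-30,"gripper":0},{"ax":0,"ay":0,"az":0,"dx":0,"dy":0,"dz":-30,"gripper":0},{"ax":0,"ay":0,"az":0,"dx":0,"dy":0,"dz":0,"gripper":0}]'
python3 - <<'E'
from h import *
rp();col()
a=manip.snapshot('top'); cv2.imwrite('pics/topF.png',a)
g=[.5263,-.2451,-.0579]
for x in (385,390,395,400,420):
  print(x,''.join(ch(a[y,x]) for y in range(196,240)))
# expected rows if packed & upright, at board ends and stop
q=lambda L:proj('top',rk(g,L)).round(1).tolist()
print('stop top face', q([[.074,.05,.067],[.064,.05,.067]]),'red top edge',q([[.092,.05,.12],[.074,.05,.12]]),'blue top',q([[.11,.05,.12]]))
E
```

```text
t: 38.02
position: [0.5921, -0.2495, 0.0352]
orientation: [0.977, -0.027, 0.213, 0.007]
wrist_force: [-26.7, -1.0, 15.4]
finger_gap: -0.0001
grip_force: 13.1
t: 38.9
position: [0.4994, -0.245, 0.0944]
orientation: [0.975, -0.028, 0.22, 0.009]
wrist_force: [0.3, -0.6, 0.1]
finger_gap: 0.0002
grip_force: 0.0
rack [-26.9  -1.5  94.4] [ 0.3 -0.6  0.1] [-0.74 -0.28  2.17  0.34  0.93  0.73]
390 rows 200-279  .......BBBBBBBRRRRRRRR.WWW......................................................
395 rows 200-279  ....BBBBBBBBRRRRRRR+RRRWWW+#+...................................................
400 rows 200-279  ....+BBBBBBBRRRRRRRRRRRWWW.#+...................................................
385 ...........+..+BBBBBBRRRRRRWW..WW...........
390 ...........BBBBBBBRRRRRRRR.WWW..............
395 ........BBBBBBBBRRRRRRR+RRRWWW+#+...........
400 ........+BBBBBBBRRRRRRRRRRRWWW.#+...........
420 ..........BBBBBBB+RRRRRRR+RR.WWW+#..........
stop top face [[396.3, 222.1], [396.1, 226.1]] red top edge [[401.5, 211.6], [401.2, 219.2]] blue top [[401.8, 204.1]]
```

```bash
python3 -c 'from station import manip; print(manip.sign_off())'
```

```text
the job is handed in; nothing more can be done
None
```

Both boards are packed upright in the rack, blue against the fixed wall and red against the end stop, and the job was handed in at about 39 s, verdict not shown; my first push slid over the stop and tipped the red board onto the blue until a lower second push squared it up (top camera and a 27 N stop force agree), and I viewed 11 pictures instead of the allowed 10.

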